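Clear the screw bowl, unlock the drawer organizer and hold the key turned

ROBOT

A 6-joint arm with a two-finger parallel gripper is mounted at the origin on the work surface. World frame = base frame: x ahead of the robot, y to its left, z up, the work surface at z = 0. Lengths are in m, angles in rad, forces in N, time in s.
With the tool pointing down it reaches from about 0.35 to 0.85 m from the base axis. Payload 8.1 kg.
Tool frame: the origin (TCP) lies between the finger pads; the fingertips stand nose_length ahead of it and the grasp point (between the pads) lies 2 mm behind it (nose_length is the distance from the TCP to the fingertips, in m); z points along the fingers, x is the direction in which the jaws open and shut, and the axes are right-handed (so a half turn about z gives the same grasp; the last joint's range is limited). The gripper opens to 93 mm and grips with 3 to 60 N. Pads are 15 mm wide; open, the fingers measure 128 mm over their backs; the gripper's body (75 mm by 188 mm) begins 65 mm behind the grasp point.
Start: joints at [-1.278, 0.13, 1.488, -0, 1.523, -0.085], TCP at [0.221, -0.558, 0.236] pointing down, gripper open.
Joint ranges: [-2.96, 2.96], [-0.89, 2.26], [0.02, 2.5], [-1.34, 4.48], [0, 2.73], [-2.66, 2.66]. Speed limits (rad/s): [2.39, 2.39, 2.79, 3.14, 3.14, 3.14].

INTERFACE

Orientations are given as a rotation vector (axis times angle).
In Python, from plant import * gives the robot as it stands.
- The arm moves only by the tool carry_out, never from a script. Its argument "steps" is a list of rows, each an object with "xyz": the shift along the world's x, y, z in cm, a list of three; "rot": the turn, a rotation vector about the world's x, y, z in degrees, a list of three. In form: [{"xyz": [tx, ty, tz], "rot": [rx, ry, rz]}, ...]. A call has 1 to 10 rows; each row is the pose to reach, as a shift and turn from the pose commanded when the call began; what a row does not reach only later rows make up. A row lasts 1/10 s, in which the tool goes at most 50 mm and 8.59 degrees, less where a joint would pass 70% of its speed; a pose out of reach is approached as far as the arm can. A call with a gripper value outside its range is refused whole. "grip" is the opening, from 0 (shut) to 1 (fully open), set as the call begins (left out, the last holds). The fingers move at their own pace and stop on an object; "force" is the grip in N (left out, the last holds). Time passes only in rows, so rows that repeat a pose let the fingers close. It gives the time, the measured TCP pose, the force and the opening at its end, in the units of the state.
- read_state(): the state, without advancing time (a new reading comes with each control period).
- read_camera(name): name is "side" or "top" or "wrist"; returns the picture (480x640x3 uint8, red, green, blue); there is no depth.
- calibration(name): a dict with "fov_y" (degrees; the focal length in pixels is half the picture's height over the tangent of half this angle, whatever the lens; pixels are square), "cx", "cy" (the principal point, pixels), "xyz" and "attitude" of the camera in the world. Camera axes: x right, y down, z forward; pixel columns grow to the right and rows downward; lengths in m; the calibration is good to about 2 mm. The wrist camera is an equidistant fisheye: a pixel r from the principal point sees the ray r / f radians off the axis. A picture is of the moment at which its call begins: read the wrist's pose just before it. calibration takes no time and is no camera call; for the wrist camera it gives the pose at the moment of the call.
- close_job(): hands the job in, once; it reports no verdict.
The state is a dict: "t": time; "q": joint angles; "dq": joint speeds; "joint_torque": joint torques, N m; "tool_pos": TCP position; "orientation": TCP orientation; "force": force on the tool from outside, world axes, zero at the start; "wrist_torque": the same for the moment, N m; "opening": finger opening in m.
Only numpy, scipy, OpenCV 4.12 (cv2) and the standard library are available. Lean on these libraries where they do the work, as an engineer would, in place of code of your own. Each camera call takes 0.05 s, during which the arm holds its last target.

TASK

Someone is about to lift the organizer's lid: first carry the bowl of screws level from the lid to the cork coaster and set it down wholly on it with all the screws still inside. Then take the key out of the aluminium coupling, push it fully home into the organizer's lock (the pins are sticky, so it may need a wiggle), turn it a quarter turn clockwise seen from above, and finish still gripping the key and holding it turned, because the lock springs back. Do not shift the pitcher, the brush or the jar.

Things in the scene. Friction and masses are not known exactly. Their poses are not given: they have to be found in the camera images.
- organizer: Wooden drawer organizer, lid shut (it does not move), 220 mm deep (own x) by 260 mm wide (own y), fixed. Origin: centre of its underside, on the counter; z up. The light lid covers own x -50 to +110 mm, its top 50 mm above the counter. In front of it (own x below -50 mm) a ledge 30 mm high carries the lock at own (-80, 0) mm.
- lock_mouth (a point): Centre of the keyhole in the flat top of the lock, a steel block 44 by 44 mm, top 67 mm above the counter. Axes as the organizer's: z up, y along the keyhole. The keyhole is a vertical slot 16 mm long (y) by 6.5 mm wide (x); its mouth is widened all round by 3 mm at 45 degrees. It goes 12 mm down through the fixed block and on into the turning plug, floor 27 mm below the mouth.
- lock_pins (a point): Middle of the keyhole 7.5 mm below its mouth, between two sticky brass pins that stick out up to 2.5 mm into the slot from its ends, 6 and 9 mm below the mouth. The key pushes them aside against a few newtons, at times up to about 20 N, so a push may stop short and need a second one with a small shift; they stay where pushed. The key can turn only when its bit is fully below the fixed block: within 3 mm of fully home.
- lock_plug (a joint): Turn of the plug, rad: 0 at rest, slot in line with the keyhole; grows clockwise seen from above to a stop at 1.62. A spring turns it back (0.02 N m at rest, 0.07 at a quarter turn). A red latch arm on the plug points over the lid (own +x) at 0, to own -y at a quarter. Key and plug have 0.1 to 0.2 rad of play: turn the key 1.65 to 1.7 rad to bring the plug to a quarter.
- key: Key, loose, 63 mm tall, 40 g, standing bow up in the coupling. Origin: centre of its lower end; z up to the bow; flat plane own y-z. From below: bit 14 mm wide (y), 5 mm thick (x), 10 mm tall, lower corners rounded; shank 5 mm diameter up to 25 mm; round collar 24 mm diameter, 25 to 29 mm up; bow 29 to 63 mm up. A half turn about z makes no difference.
- key_bow (a point): Middle of the key's black bow, 46 mm above the key's lower end; the place to grip. The bow is flat: 28 mm wide (own y), 10 mm thick (own x), 34 mm tall. When the key is fully home its collar lies on the lock's top and its lower end is 25 mm below the mouth.
- coupling: Round aluminium coupling, 57 mm diameter with a square 36 mm core, 36 mm tall, fixed to the counter; origin at the centre of its underside. A slot 16 mm (own y) by 6.5 mm (own x), 28 mm deep from its top, holds the key: the key's collar rests on its top, the key's lower end is 11 mm above the counter, and the key's axes are the coupling's.
- bowl: Small white ceramic bowl, loose, about 0.14 kg empty, standing on the organizer's lid at the start. Origin: centre of its underside; z up. 42 mm tall, foot 50 mm diameter, outer diameter 64 mm at 16 mm height and 66 mm at the rim, wall 4 mm; it can be gripped across its outside. Keep it level.
- screw0: Steel screw, loose, 23 mm long, head 11 mm diameter, lying in the bowl; origin near its middle, on the bowl's floor.
- screw1: Steel screw like screw0, in the bowl.
- screw2: Steel screw like screw0, in the bowl.
- coaster: Round cork coaster, 120 mm diameter, 6 mm thick, fixed; origin: centre of its underside, on the counter. The bowl goes here.
- pitcher: Blue plastic blender pitcher, 160 mm tall, 112 mm diameter with a handle to own +y; origin: centre of its underside. Bystander.
- brush: Yellow plastic brush lying flat along its own x, bystander.
- jar: Amber glass jar with a dark cap, 60 mm diameter, 90 mm tall; origin: centre of its underside. Bystander.
Mind the look-alikes: they are no part of the job. What is shaped like the bowl but green is not meant.

How it is judged:
By the outcome, as a careful person would: the job done as asked, in the order asked, and still so for the second after the job is handed in, while the arm keeps its last pose, push and grip.
It also fails if it takes over 61 s, if anything falls off the work surface, if the arm or the gripper's body presses on something with over 40 N, if the wrist force passes 120 N, or if a joint passes its speed limit or range.

## Working session

There is one attempt and no reset: what is moved stays moved. The work goes in short steps, Python scripts to look and compute and a tool call to move; the robot and the scene stay as the last step left them, time stands still between calls to the robot, and variables do not carry over. Pictures are saved under pics/ and viewed, and the job is handed in when it is done.

Besides the shell and the picture viewer there is one more tool, called after "Call:" as name([rows], argument=value, ...), one row to a line, values as JSON. carry_out: Moves the arm, as the interface text tells. Its arguments: {"type":"object","properties":{"steps":{"type":"array","items":{"type":"object","properties":{"xyz":{"type":"array","items":{"type":"number"}},"rot":{"type":"array","items":{"type":"number"}}}}},"grip":{"type":"number"},"force":{"type":"number"}},"required":["steps"]}

```bash
ls; mkdir -p pics
python3 - <<'E'
from plant import *
import cv2
s=read_state();print(s)
for n in ["side","top","wrist"]:
    print(n,calibration(n))
    cv2.imwrite(f"pics/{n}0.png",read_camera(n)[:,:,::-1])
E
```

```text
pics
{'t': 0.0, 'q': array([-1.27840028e+00,  1.31130103e-01,  1.48928697e+00,  9.62146800e-06,
        1.52303026e+00, -8.53993570e-02]), 'dq': array([ 0.00099582,  0.00048429,  0.00020849, -0.00040769,  0.0002938 ,
        0.00050361]), 'joint_torque': array([-1.68587325e-03, -5.59842753e+01, -4.91763031e+01,  7.62224430e-02,
        3.53387534e-02, -1.19147703e-04]), 'tool_pos': array([ 0.22118781, -0.55714722,  0.23460178]), 'orientation': array([-2.59808584e+00,  1.76413126e+00,  2.25147981e-03]), 'force': array([ 0.36507709, -0.52132476, -0.21821517]), 'wrist_torque': array([-0.00046328, -0.00423722, -0.00950079]), 'opening': 0.09319230904315796}
side {'fov_y': 55.70515407625104, 'cx': 320.76674011818466, 'cy': 238.54160833249574, 'xyz': array([0.06221215, 0.62914835, 0.88740528]), 'attitude': array([-0.94712549,  2.49922174, -1.04702555])}
top {'fov_y': 49.606472373880734, 'cx': 319.4173095255726, 'cy': 240.9682533252073, 'xyz': array([0.43268455, 0.01260336, 1.18469784]), 'attitude': array([-2.12607796,  2.14289371, -0.18952952])}
wrist {'fov_y': 65.70646984690485, 'cx': 324.9740663811027, 'cy': 235.31488821851514, 'xyz': array([ 0.28722947, -0.53119226,  0.38426073]), 'attitude': array([ 2.41553362, -1.64009972, -0.21508506])}
```

View pics/top0.png

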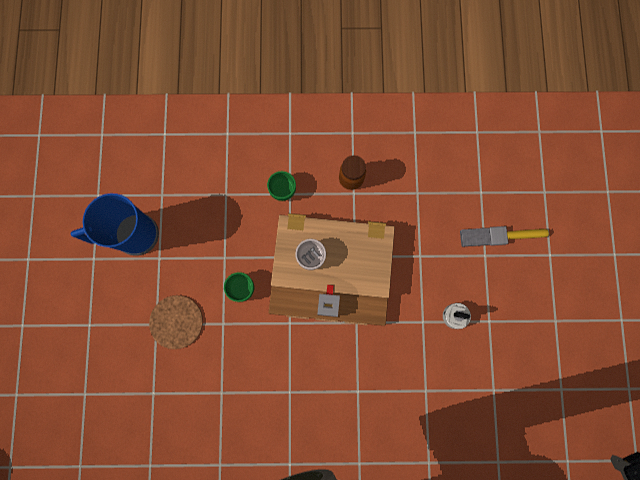

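View pics/side0.png

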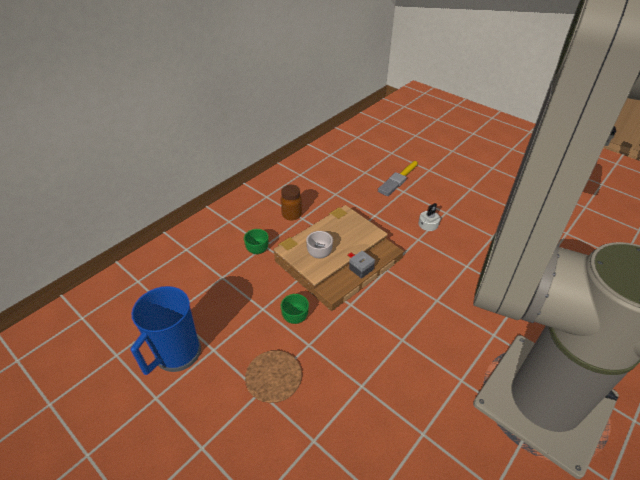

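View pics/wrist0.png

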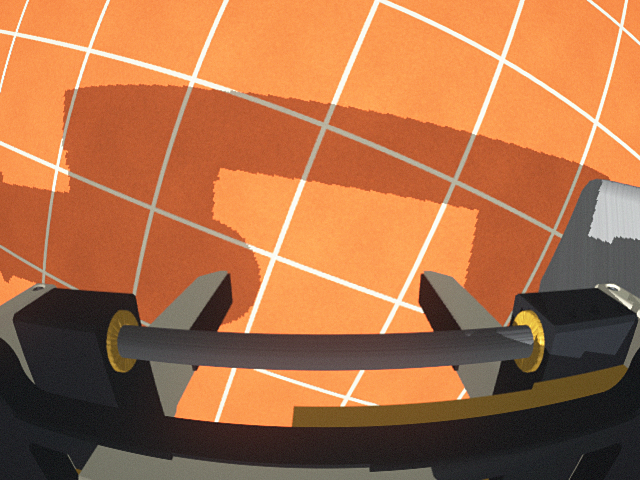

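The top view shows the bowl at (311,254), the coaster (177,321), the coupling with the key (457,316), the lock (328,305) and its red arm (330,289). The green bowls are look-alikes. Next I zoom in and measure.

```bash
cat > h.py <<'E'
import numpy as np, cv2
from scipy.spatial.transform import Rotation as R
from plant import *
def ray(n,u,v,c=None):
    c=c or calibration(n); f=240/np.tan(np.radians(c['fov_y']/2))
    a,b=(u-c['cx'])/f,(v-c['cy'])/f
    if n=='wrist':
        r=np.hypot(a,b); d=np.array([a/r*np.sin(r),b/r*np.sin(r),np.cos(r)]) if r>1e-9 else np.array([0,0,1.])
    else: d=np.array([a,b,1.]);d/=np.linalg.norm(d)
    return c['xyz'],R.from_rotvec(c['attitude']).as_matrix()@d
def plane(n,u,v,z,c=None):
    o,d=ray(n,u,v,c); return (o+d*(z-o[2])/d[2])
def proj(n,P,c=None):
    c=c or calibration(n); f=240/np.tan(np.radians(c['fov_y']/2))
    p=R.from_rotvec(c['attitude']).as_matrix().T@(np.asarray(P)-c['xyz'])
    if n=='wrist':
        r=np.hypot(p[0],p[1]);t=np.arctan2(r,p[2]);return np.array([c['cx']+f*t*p[0]/r,c['cy']+f*t*p[1]/r])
    return np.array([c['cx']+f*p[0]/p[2],c['cy']+f*p[1]/p[2]])
def tri(*rs):
    A=0;b=0
    for o,d in rs:
        M=np.eye(3)-np.outer(d,d);A=A+M;b=b+M@o
    P=np.linalg.solve(A,b);return P,[np.linalg.norm(np.cross(P-o,d)) for o,d in rs]
E
python3 - <<'E'
import plant; print([x for x in dir(plant) if x[0]!='_'], getattr(plant,'nose_length',None))
import cv2,numpy as np
t=cv2.imread('pics/top0.png');s=cv2.imread('pics/side0.png')
a=cv2.resize(t[200:340,255:405],None,fx=4,fy=4,interpolation=cv2.INTER_CUBIC)
cv2.imwrite('pics/t_org.png',a)
b=cv2.resize(t[290:345,430:500],None,fx=8,fy=8,interpolation=cv2.INTER_CUBIC)
c=cv2.resize(s[195:240,405:455],None,fx=9,fy=9,interpolation=cv2.INTER_CUBIC)[:440]
b=b[:405]; c=c[:405]
cv2.imwrite('pics/keys.png',np.hstack([b[:405],c[:405]])[:, :800]);print(b.shape,c.shape)
cv2.imwrite('pics/s_org.png',cv2.resize(s[200:310,265:410],None,fx=5,fy=5,interpolation=cv2.INTER_CUBIC))
E
```

```text
['IKError', 'calibration', 'close_job', 'nose_length', 'read_camera', 'read_state'] 0.017
(405, 560, 3) (405, 450, 3)
```

View pics/t_org.png

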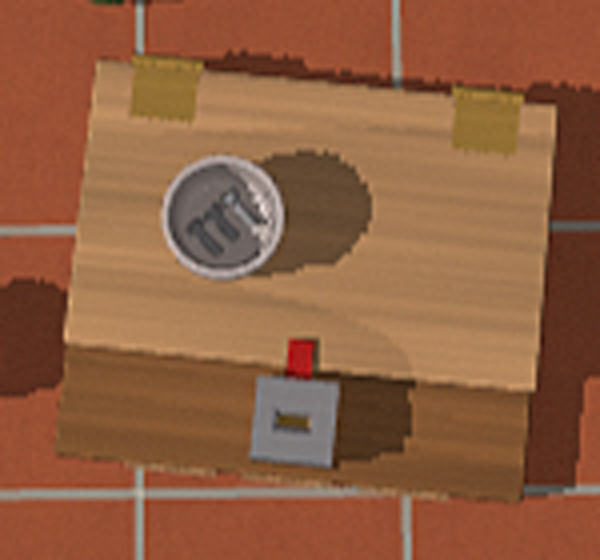

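View pics/keys.png

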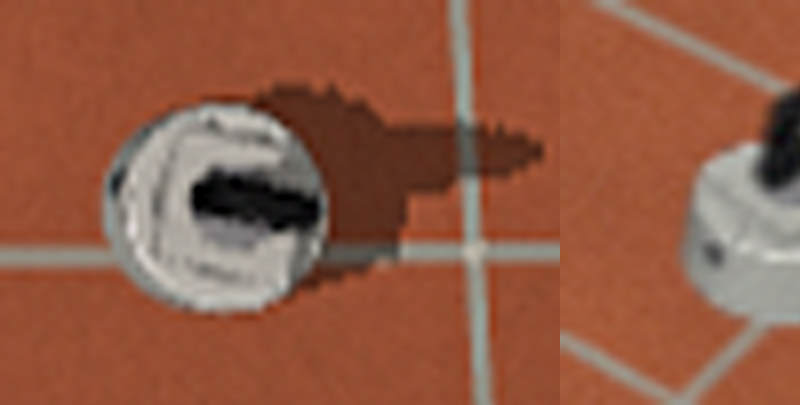

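View pics/s_org.png

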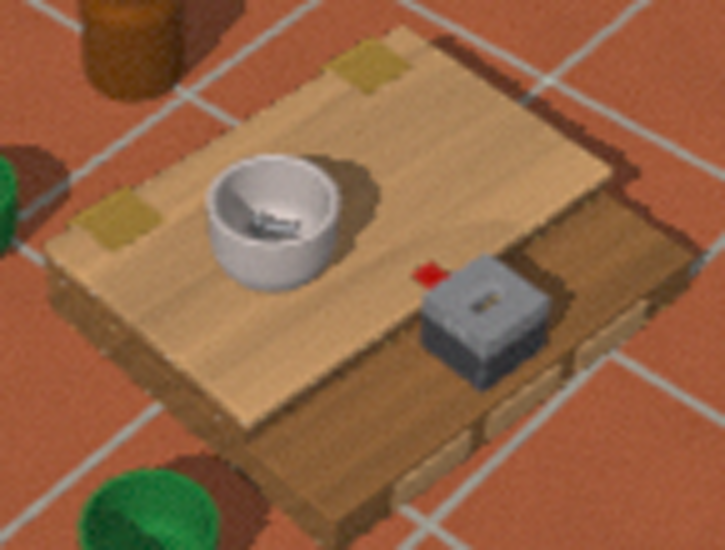

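```bash
cat > m1.py <<'E'
from h import *
ct,cs=calibration('top'),calibration('side')
T=lambda x,y:((x+.5)/4-.5+255,(y+.5)/4-.5+200)
S=lambda x,y:((x+.5)/5-.5+265,(y+.5)/5-.5+200)
def pr(n,P): print(n,np.round(np.array(P)*1000,1))
lt=np.array([plane('top',*T(*p),.05,ct) for p in [(97,60),(556,105),(535,390),(66,345)]])
ls=np.array([plane('side',*S(*p),.05,cs) for p in [(47,247),(400,28),(610,175),(250,428)]])
for n,l in(('top',lt),('side',ls)):
    c=l.mean(0); ey=(l[0]+l[3]-l[1]-l[2]);ey/=np.linalg.norm(ey); ex=l[0]+l[1]-l[2]-l[3]
    pr(n+' lid c',c);print(' yaw',np.degrees(np.arctan2(-ey[0],ey[1])),np.degrees(np.arctan2(ex[1],ex[0])),np.linalg.norm(l[0]-l[1]),np.linalg.norm(l[1]-l[2]))
pr('lock top',np.mean([plane('top',*T(*p),.067,ct) for p in[(258,376),(341,381),(335,468),(249,460)]],0))
pr('lock side',np.mean([plane('side',*S(*p),.067,cs) for p in[(422,305),(485,256),(550,302),(487,345)]],0))
pr('slot top',plane('top',*T(292,421),.067,ct));pr('slot side',plane('side',*S(486,304),.067,cs))
t=cv2.imread('pics/top0.png');s=cv2.imread('pics/side0.png')
def comp(mask,x0,y0,x1,y1):
    m=np.zeros(mask.shape,np.uint8);m[y0:y1,x0:x1]=mask[y0:y1,x0:x1]
    n,l,st,ce=cv2.connectedComponentsWithStats(m.astype(np.uint8))
    k=1+np.argmax(st[1:,4]);m=(l==k).astype(np.uint8)
    return max(cv2.findContours(m,cv2.RETR_EXTERNAL,cv2.CHAIN_APPROX_NONE)[0],key=cv2.contourArea)
# bowl
for n,im,(x0,y0,x1,y1) in (('top',t,(285,230,336,275)),('side',s,(300,225,340,262))):
    h=cv2.cvtColor(im,cv2.COLOR_BGR2HSV); m=(h[...,1]<40)
    e=cv2.fitEllipse(cv2.convexHull(comp(m,x0,y0,x1,y1)));print(n,'bowl ell',e)
    c=ct if n=='top' else cs
    pr('bowl rim '+n,plane(n,*e[0],.092,c))
pr('bowl rim side hand',plane('side',*S(273.5,195),.092,cs))
pr('bowl rim top hand',plane('top',*T(223,217),.092,ct))
# coaster
for n,im,(x0,y0,x1,y1),c in (('top',t,(140,285,215,360),ct),('side',s,(235,340,310,412),cs)):
    h=cv2.cvtColor(im,cv2.COLOR_BGR2HSV); m=(h[...,1]<165)&(h[...,0]>8)&(h[...,0]<20)&(h[...,1]>70)
    k=comp(cv2.morphologyEx(m.astype(np.uint8),cv2.MORPH_OPEN,np.ones((3,3))),x0,y0,x1,y1)
    e=cv2.fitEllipse(cv2.convexHull(k));print(n,e);pr('coaster '+n,plane(n,*e[0],.004,c))
K=lambda x,y:((x+.5)/8-.5+430,(y+.5)/8-.5+290)
pr('coupling top circle',plane('top',*K(229,206),.036,ct))
for n,im,(x0,y0,x1,y1),c in (('top',t,(440,300,475,330),ct),('side',s,(415,195,450,235),cs)):
    h=im.max(2)
    k=comp((h<60),x0,y0,x1,y1)
    print(n,'bow',cv2.boundingRect(k),cv2.minAreaRect(k));r=cv2.minAreaRect(k)[0]
    pr('bow '+n,plane(n,*r,.057 if n=='side' else .074,c))
    if n=='side': rs=ray('side',*r,cs)
    else: rt=ray('top',*r,ct)
print(tri(rt,rs))
E
python3 m1.py
```

```text
top lid c [596.4 -24.4  50. ]
 yaw -6.032181827128072 -5.890089513766883 0.2574243852016325 0.15905205735003872
side lid c [594.3 -18.2  50. ]
 yaw -5.918635137184682 -6.966949777383664 0.2555055257681941 0.16032262854225876
lock top [487.2 -13.1  67. ]
lock side [485.9  -7.   67. ]
slot top [487.2 -11.1  67. ]
slot side [484.9  -5.7  67. ]
top bowl ell ((310.2914123535156, 253.83447265625), (30.032880783081055, 30.26432991027832), 8.20670223236084)
bowl rim top [594.2  25.1  92. ]
side bowl ell ((319.2771301269531, 243.71058654785156), (26.061567306518555, 27.407350540161133), 7.53718900680542)
bowl rim side [584.8  39.   92. ]
bowl rim side hand [596.6  25.5  92. ]
bowl rim top hand [594.1  24.9  92. ]
top ((175.32232666015625, 321.83563232421875), (52.790836334228516, 55.25858688354492), 36.27946853637695)
coaster top [455.3 329.7   4. ]
side ((273.1233215332031, 376.3334045410156), (53.090911865234375, 59.07487869262695), 70.63481903076172)
coaster side [453.3 334.4   4. ]
coupling top circle [ 463.7 -297.9   36. ]
top bow (454, 311, 16, 8) ((461.55767822265625, 314.7115478515625), (15.493175506591797, 5.491251468658447), 11.309932708740234)
bow top [ 463.9 -294.9   74. ]
side bow (427, 204, 9, 12) ((431.5000305175781, 209.50001525878906), (7.033533096313477, 12.369316101074219), 14.03624439239502)
bow side [ 463.  -295.2   57. ]
(array([ 0.46487297, -0.30063683,  0.05230893]), [np.float64(0.00044151532509011934), np.float64(0.0004415153250901634)])
```

Call:
carry_out([
  {"xyz": [3,4.7,0],"rot": [0,0,0]},
  {"xyz": [6,9.3,0],"rot": [0,0,0]},
  {"xyz": [9,14,0],"rot": [0,0,0]},
  {"xyz": [12,18.7,0],"rot": [0,0,0]},
  {"xyz": [15,23.3,0],"rot": [0,0,0]},
  {"xyz": [18,28,0],"rot": [0,0,0]},
  {"xyz": [21,32.7,0],"rot": [0,0,0]},
  {"xyz": [24,37.3,0],"rot": [0,0,0]},
  {"xyz": [27,42,0],"rot": [0,0,0]},
  {"xyz": [30,46.7,0],"rot": [0,0,0]},
], grip=1)

```text
t: 1.15
tool_pos: [0.4923, -0.1351, 0.2356]
orientation: [-2.599, 1.765, -0.0]
force: [0.7, -1.1, 1.0]
opening: 0.0935
```

Run:
```python
from h import *
s=read_state();print(s['t'],s['tool_pos'],s['orientation'],s['force'],s['q'])
c=calibration('wrist');im=read_camera('wrist');np.save('pics/w1c.npy',c,allow_pickle=True)
print(c)
cv2.imwrite('pics/w1.png',im[:,:,::-1])
```

```text
1.15 [ 0.49230269 -0.13506821  0.23559112] [-2.59906198e+00  1.76478593e+00 -2.80849615e-04] [ 0.71017572 -1.06291984  1.04019154] [-3.68207461e-01 -1.13590399e-01  1.73364400e+00 -3.86858781e-05
  1.52136448e+00  8.24791544e-01]
{'fov_y': 65.70646984690485, 'cx': 324.9740663811027, 'cy': 235.31488821851514, 'xyz': array([ 0.55822879, -0.10879596,  0.3851469 ]), 'attitude': array([ 2.41456416, -1.63990969, -0.21288935])}
```

View pics/w1.png

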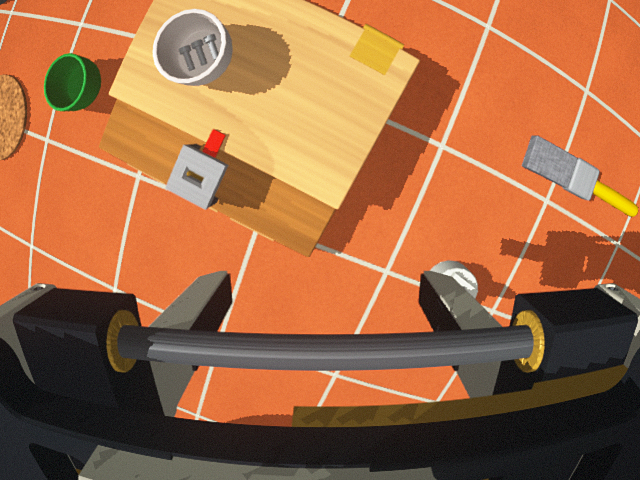

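Run:
```python
from h import *
c=np.load('pics/w1c.npy',allow_pickle=True).item()
s=read_state();print(s['t'],s['tool_pos'],s['dq'])
im=cv2.imread('pics/w1.png')
cv2.imwrite('pics/w1z.png',cv2.resize(im[0:220,100:250],None,fx=2.7,fy=2.7,interpolation=cv2.INTER_CUBIC))
print('slot',plane('wrist',193,176,.067,c)); print('bowl',plane('wrist',192,47,.092,c))
lc=[(187,143),(228,160),(209,209),(166,178)]
print('lock',np.mean([plane('wrist',*p,.067,c) for p in lc],0))
for P in ([.595,.025,.092],[.487,-.011,.067]): print(proj('wrist',P,c))
```

```text
1.2 [ 0.49532294 -0.1286806   0.23551635] [-0.09640266 -0.01571493  0.01905774 -0.01017175  0.00408536 -0.17139276]
slot [ 0.4873205  -0.01043181  0.067     ]
bowl [0.59343761 0.02126003 0.092     ]
lock [ 0.4914961  -0.01293728  0.067     ]
[188.82631334  44.18625825]
[193.45097804 176.54543867]
```

View pics/w1z.png

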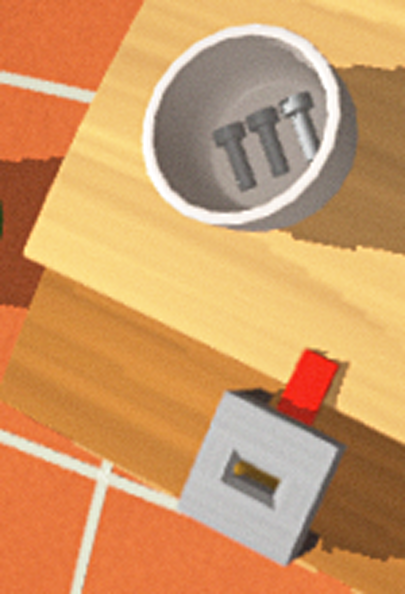

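Call:
carry_out([
  {"xyz": [2.4,3.8,0],"rot": [0,0,0]},
  {"xyz": [4.8,7.6,0],"rot": [0,0,0]},
  {"xyz": [6.5,10.5,0],"rot": [0,0,0]},
  {"xyz": [6.5,10.5,0],"rot": [0,0,0]},
  {"xyz": [6.5,10.5,0],"rot": [0,0,0]},
  {"xyz": [6.5,10.5,0],"rot": [0,0,0]},
])

```text
t: 1.8
tool_pos: [0.5562, -0.0327, 0.2353]
orientation: [2.598, -1.765, -0.001]
force: [1.4, -0.8, -0.4]
opening: 0.0929
```

```bash
cat > look.py <<'E'
import sys
from h import *
n=sys.argv[1];f=sys.argv[2]
s=read_state();print(round(s['t'],2),'tcp',np.round(s['tool_pos'],4),'rv',np.round(s['orientation'],4),'F',np.round(s['force'],1),'M',np.round(s['wrist_torque'],2),'op',round(s['opening'],4),'q6',round(s['q'][5],3))
c=calibration(n);np.save('pics/'+f+'.npy',c,allow_pickle=True);im=read_camera(n)
cv2.imwrite('pics/'+f+'.png',im[:,:,::-1])
E
python3 look.py wrist w2
python3 - <<'E'
from h import *
c=np.load('pics/w2.npy',allow_pickle=True).item();print(proj('wrist',[.5945,.0245,.092],c))
E
```

```text
1.8 tcp [ 0.5562 -0.0327  0.2353] rv [ 2.5982e+00 -1.7650e+00 -7.0000e-04] F [ 1.4 -0.8 -0.4] M [0.02 0.01 0.01] op 0.0929 q6 1.043
[275.12722678 157.29038979]
```

View pics/w2.png

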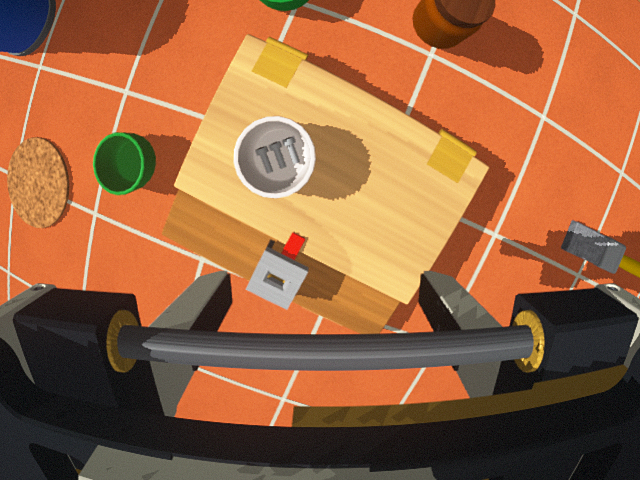

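Call:
carry_out([
  {"xyz": [2,3,0],"rot": [0,0,0]},
  {"xyz": [3.8,5.7,0],"rot": [0,0,0]},
  {"xyz": [3.8,5.7,-3],"rot": [0,0,0]},
  {"xyz": [3.8,5.7,-7],"rot": [0,0,0]},
  {"xyz": [3.8,5.7,-11],"rot": [0,0,0]},
  {"xyz": [3.8,5.7,-14],"rot": [0,0,0]},
  {"xyz": [3.8,5.7,-15.4],"rot": [0,0,0]},
  {"xyz": [3.8,5.7,-15.4],"rot": [0,0,0]},
  {"xyz": [3.8,5.7,-15.4],"rot": [0,0,0]},
])

```text
t: 2.75
tool_pos: [0.5956, 0.0243, 0.0832]
orientation: [-2.598, 1.765, -0.002]
force: [0.3, 1.1, 1.5]
opening: 0.093
```

```bash
python3 look.py wrist w3
```

```text
2.75 tcp [0.5956 0.0243 0.0832] rv [-2.5975e+00  1.7654e+00 -2.4000e-03] F [0.3 1.1 1.5] M [ 0.03  0.03 -0.01] op 0.093 q6 1.149
```

View pics/w3.png

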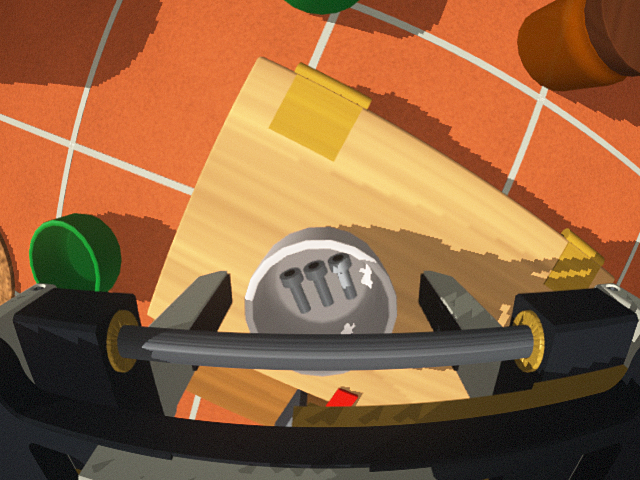

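Call:
carry_out([
  {"xyz": [0,0,0],"rot": [0,0,0]},
  {"xyz": [0,0,0],"rot": [0,0,0]},
  {"xyz": [0,0,0],"rot": [0,0,0]},
  {"xyz": [0,0,0],"rot": [0,0,0]},
  {"xyz": [0,0,0],"rot": [0,0,0]},
  {"xyz": [0,0,0],"rot": [0,0,0]},
  {"xyz": [0,0,0],"rot": [0,0,0]},
  {"xyz": [0,0,0],"rot": [0,0,0]},
], grip=0.3, force=20)

```text
t: 3.6
tool_pos: [0.5949, 0.0251, 0.0821]
orientation: [-2.599, 1.764, -0.0]
force: [-1.8, 2.0, 5.4]
opening: 0.0641
```

```bash
python3 look.py wrist w4
```

```text
3.6 tcp [0.5949 0.0251 0.0821] rv [-2.5988e+00  1.7645e+00 -4.0000e-04] F [-1.8  2.   5.4] M [ 0.27  0.29 -0.01] op 0.0641 q6 1.149
```

View pics/w4.png

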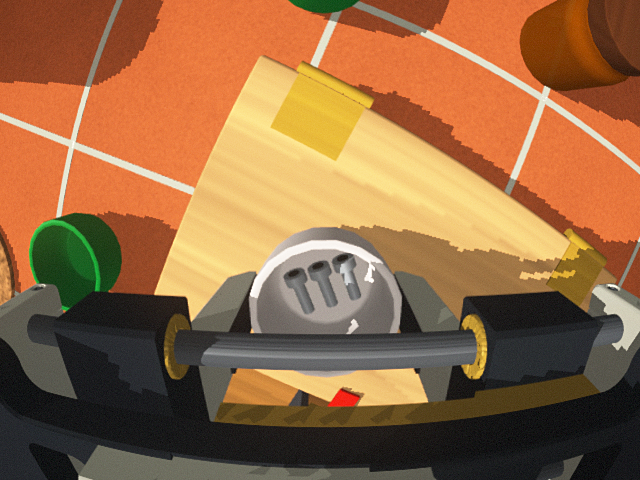

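Call:
carry_out([
  {"xyz": [0,0,0.3],"rot": [0,0,0]},
  {"xyz": [0,0,0.8],"rot": [0,0,0]},
  {"xyz": [0,0,1.6],"rot": [0,0,0]},
  {"xyz": [0,0,2.6],"rot": [0,0,0]},
  {"xyz": [0,0,3.6],"rot": [0,0,0]},
  {"xyz": [0,0,4.6],"rot": [0,0,0]},
  {"xyz": [0,0,5.4],"rot": [0,0,0]},
  {"xyz": [0,0,5.8],"rot": [0,0,0]},
  {"xyz": [0,0,6],"rot": [0,0,0]},
])

```text
t: 4.55
tool_pos: [0.5949, 0.0249, 0.1424]
orientation: [-2.599, 1.765, -0.001]
force: [-0.0, 0.4, -2.9]
opening: 0.0641
```

```bash
python3 look.py wrist w5
python3 - <<'E'
from h import *
for n,l in (('top',[(128,240,.0),(110,220,.16)]),): 
  for u,v,z in l: print(plane(n,u,v,z))
E
```

```text
4.55 tcp [0.5949 0.0249 0.1424] rv [-2.5987e+00  1.7645e+00 -1.2000e-03] F [-0.   0.4 -2.9] M [-0.02 -0.01 -0.01] op 0.0641 q6 1.149
[0.64324655 0.44730961 0.        ]
[0.65595371 0.42697698 0.16      ]
```

View pics/w5.png

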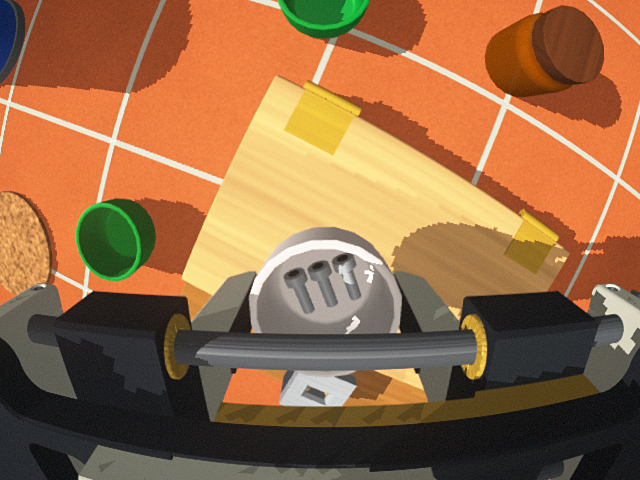

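Call:
carry_out([
  {"xyz": [-0.2,0.4,0],"rot": [0,0,0]},
  {"xyz": [-0.6,1.2,0],"rot": [0,0,0]},
  {"xyz": [-1.2,2.5,0],"rot": [0,0,0]},
  {"xyz": [-2.0,4.3,0],"rot": [0,0,0]},
  {"xyz": [-3.0,6.4,0],"rot": [0,0,0]},
  {"xyz": [-4.1,8.7,0],"rot": [0,0,0]},
  {"xyz": [-5.2,11.1,0],"rot": [0,0,0]},
  {"xyz": [-6.3,13.5,0],"rot": [0,0,0]},
  {"xyz": [-7.4,15.9,0],"rot": [0,0,0]},
  {"xyz": [-8.5,18.3,0],"rot": [0,0,0]},
])

```text
t: 5.6
tool_pos: [0.5081, 0.2098, 0.1413]
orientation: [2.599, -1.764, -0.001]
force: [0.3, 0.8, -2.1]
opening: 0.0638
```

Call:
carry_out([
  {"xyz": [-1.1,2.4,0],"rot": [0,0,0]},
  {"xyz": [-2.2,4.7,0],"rot": [0,0,0]},
  {"xyz": [-3.2,6.8,0],"rot": [0,0,0]},
  {"xyz": [-4.1,8.7,0],"rot": [0,0,0]},
  {"xyz": [-4.8,10.2,0],"rot": [0,0,0]},
  {"xyz": [-5.3,11.2,0],"rot": [0,0,0]},
  {"xyz": [-5.6,11.8,0],"rot": [0,0,0]},
  {"xyz": [-5.7,12,0],"rot": [0,0,0]},
  {"xyz": [-5.7,12,0],"rot": [0,0,0]},
  {"xyz": [-5.7,12,0],"rot": [0,0,0]},
])

```text
t: 6.6
tool_pos: [0.453, 0.3274, 0.1416]
orientation: [2.598, -1.766, 0.0]
force: [0.2, 1.1, -2.2]
opening: 0.0638
```

```bash
python3 look.py wrist w6
```

```text
6.6 tcp [0.453  0.3274 0.1416] rv [ 2.5983e+00 -1.7656e+00  3.0000e-04] F [ 0.2  1.1 -2.2] M [-0.01  0.    0.04] op 0.0638 q6 1.728
```

View pics/w6.png

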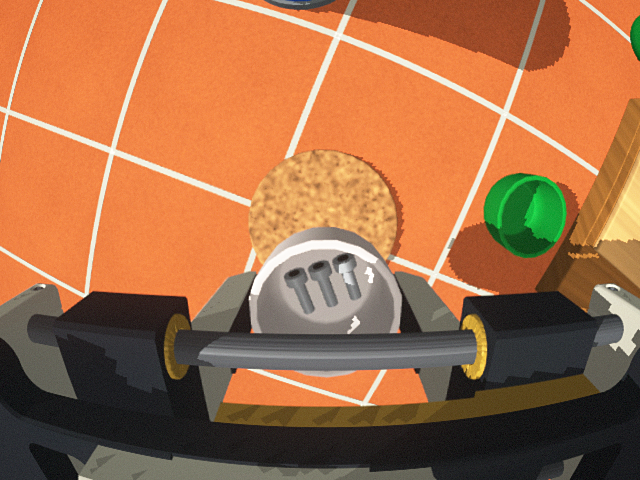

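Run:
```python
from h import *
c=np.load('pics/w6.npy',allow_pickle=True).item()
P=np.array([plane('wrist',u,v,.006,c) for u,v in [(249,213),(397,213),(322,150),(275,168),(370,168)]])
A=np.c_[2*P[:,:2],np.ones(5)];s=np.linalg.lstsq(A,(P[:,:2]**2).sum(1),rcond=None)[0];print(s[:2],np.sqrt(s[2]+s[:2]@s[:2]))
```

```text
[0.45450271 0.32962741] 0.05963575674564969
```

Call:
carry_out([
  {"xyz": [0,0.2,-0.4],"rot": [0,0,0]},
  {"xyz": [0,0.2,-1.4],"rot": [0,0,0]},
  {"xyz": [0,0.2,-3],"rot": [0,0,0]},
  {"xyz": [0,0.2,-5],"rot": [0,0,0]},
  {"xyz": [0,0.2,-7],"rot": [0,0,0]},
  {"xyz": [0,0.2,-8.6],"rot": [0,0,0]},
  {"xyz": [0,0.2,-9.6],"rot": [0,0,0]},
  {"xyz": [0,0.2,-10],"rot": [0,0,0]},
  {"xyz": [0,0.2,-10.2],"rot": [0,0,0]},
  {"xyz": [0,0.2,-10.3],"rot": [0,0,0]},
])

```text
t: 7.65
tool_pos: [0.4532, 0.3303, 0.0392]
orientation: [-2.598, 1.764, -0.001]
force: [0.5, 0.9, -1.7]
opening: 0.0638
```

Call:
carry_out([
  {"xyz": [0,0,-0.1],"rot": [0,0,0]},
  {"xyz": [0,0,-0.1],"rot": [0,0,0]},
])

```text
t: 7.85
tool_pos: [0.4531, 0.3302, 0.0383]
orientation: [-2.598, 1.764, -0.001]
force: [-0.5, -0.1, -3.0]
opening: 0.0635
```

Call:
carry_out([
  {"xyz": [0,0,-0.1],"rot": [0,0,0]},
  {"xyz": [0,0,-0.1],"rot": [0,0,0]},
  {"xyz": [0,0,-0.1],"rot": [0,0,0]},
])

```text
t: 8.15
tool_pos: [0.4532, 0.3303, 0.038]
orientation: [-2.598, 1.764, -0.001]
force: [-3.1, -2.5, 5.4]
opening: 0.0632
```

Call:
carry_out([
  {"xyz": [0,0,0],"rot": [0,0,0]},
  {"xyz": [0,0,0],"rot": [0,0,0]},
  {"xyz": [0,0,0],"rot": [0,0,0]},
  {"xyz": [0,0,0],"rot": [0,0,0]},
  {"xyz": [0,0,0],"rot": [0,0,0]},
  {"xyz": [0,0,0],"rot": [0,0,0]},
], grip=1)

```text
t: 8.75
tool_pos: [0.4526, 0.3299, 0.0365]
orientation: [2.599, -1.765, -0.0]
force: [0.1, -0.6, 0.0]
opening: 0.0928
```

```bash
python3 look.py wrist w7
```

```text
8.75 tcp [0.4526 0.3299 0.0365] rv [ 2.5989e+00 -1.7647e+00 -1.0000e-04] F [ 0.1 -0.6  0. ] M [0.01 0.04 0.03] op 0.0928 q6 1.731
```

View pics/w7.png

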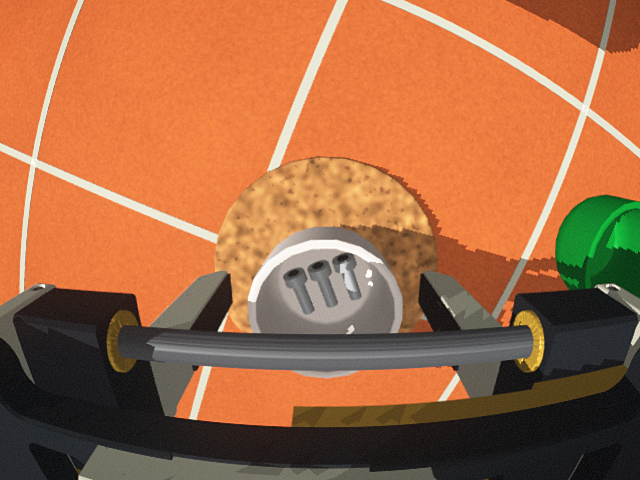

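Call:
carry_out([
  {"xyz": [0,0,1],"rot": [0,0,0]},
  {"xyz": [0,0,3],"rot": [0,0,0]},
  {"xyz": [0,0,6],"rot": [0,0,0]},
  {"xyz": [0,0,10],"rot": [0,0,0]},
  {"xyz": [0,-1,14],"rot": [0,0,0]},
  {"xyz": [0,-4,17],"rot": [0,0,4]},
  {"xyz": [0,-8,18],"rot": [0,0,9]},
  {"xyz": [0,-12.5,18],"rot": [0,0,14]},
  {"xyz": [0,-17,18],"rot": [0,0,19]},
  {"xyz": [0,-21.5,18],"rot": [0,0,24]},
])

```text
t: 9.8
tool_pos: [0.4525, 0.1135, 0.2178]
orientation: [-2.911, 1.179, -0.002]
force: [-0.5, -0.2, 0.7]
opening: 0.0931
```

```bash
python3 look.py top t1
python3 - <<'E'
import cv2
cv2.imwrite('pics/t1z.png',cv2.resize(cv2.imread('pics/t1.png')[270:370,120:260],None,fx=5,fy=5,interpolation=cv2.INTER_CUBIC))
E
```

```text
9.8 tcp [0.4525 0.1135 0.2178] rv [-2.9110e+00  1.1794e+00 -2.3000e-03] F [-0.5 -0.2  0.7] M [-0.07 -0.1  -0.05] op 0.0931 q6 0.906
```

View pics/t1z.png

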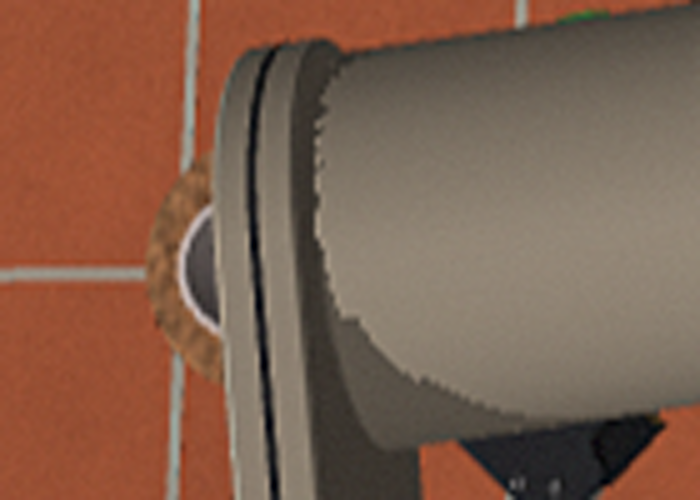

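Call:
carry_out([
  {"xyz": [0,-4.5,0],"rot": [0,0,4]},
  {"xyz": [0,-9,0],"rot": [0,0,8]},
  {"xyz": [0,-13.5,0],"rot": [0,0,12]},
  {"xyz": [0,-18,0],"rot": [0,0,16]},
  {"xyz": [0,-22.5,0],"rot": [0,0,20]},
  {"xyz": [0,-27,0],"rot": [0,0,24]},
  {"xyz": [0,-31.5,0],"rot": [0,0,28]},
  {"xyz": [0,-36,0],"rot": [0,0,32.5]},
  {"xyz": [0,-40,0],"rot": [0,0,32.5]},
  {"xyz": [0,-43,0],"rot": [0,0,32.5]},
])

```text
t: 10.85
tool_pos: [0.4522, -0.3176, 0.2175]
orientation: [3.124, -0.326, 0.001]
force: [0.3, 0.3, 0.4]
opening: 0.0929
```

Call:
carry_out([
  {"xyz": [0,-1.5,-1],"rot": [0,0,0]},
  {"xyz": [0,-1.5,-2],"rot": [0,0,0]},
  {"xyz": [0,-1.5,-2],"rot": [0,0,0]},
  {"xyz": [0,-1.5,-2],"rot": [0,0,0]},
])

```text
t: 11.25
tool_pos: [0.4526, -0.3283, 0.1959]
orientation: [-3.124, 0.322, 0.002]
force: [0.3, -0.1, 0.1]
opening: 0.0928
```

```bash
python3 look.py wrist w8;python3 look.py top t2;python3 - <<'E'
import cv2
cv2.imwrite('pics/t2z.png',cv2.resize(cv2.imread('pics/t2.png')[270:370,120:260],None,fx=5,fy=5,interpolation=cv2.INTER_CUBIC))
E
```

```text
11.25 tcp [ 0.4526 -0.3283  0.1959] rv [-3.1236e+00  3.2230e-01  2.1000e-03] F [ 0.3 -0.1  0.1] M [-0.02 -0.05  0.01] op 0.0928 q6 -0.514
11.3 tcp [ 0.4529 -0.3286  0.1965] rv [-3.1245e+00  3.2200e-01  5.0000e-04] F [-0.2  0.8 -0.3] M [-0.03 -0.06 -0.01] op 0.0928 q6 -0.514
```

View pics/w8.png

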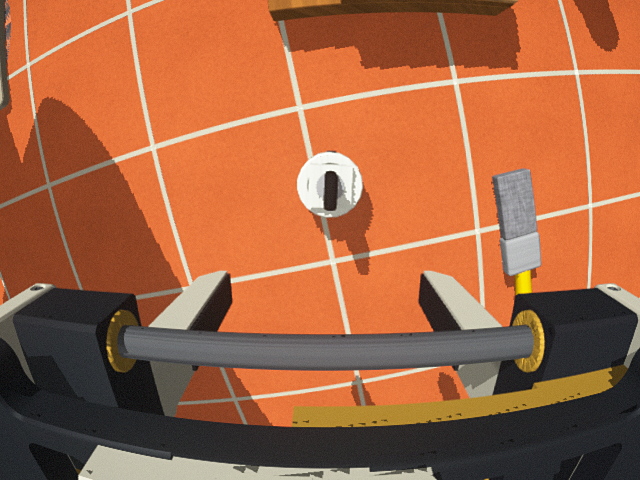

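View pics/t2z.png

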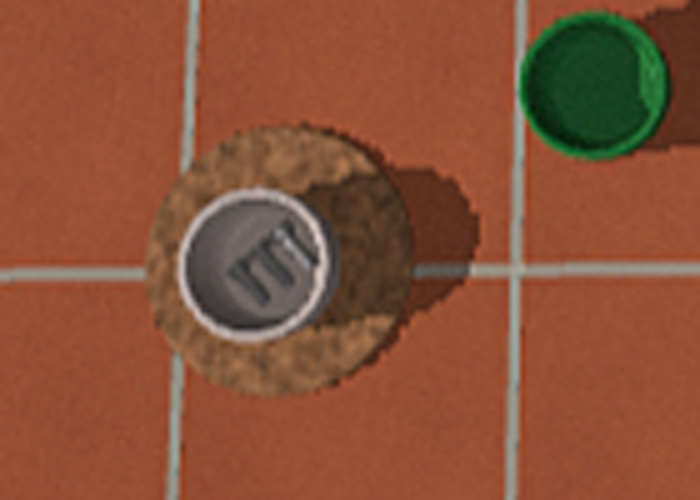

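The top view shows the bowl wholly on the coaster with three screws inside. The wrist view shows the key at about (330,190). I zoom in to measure the key.

Run:
```python
from h import *
im=cv2.imread('pics/w8.png')
cv2.imwrite('pics/w8z.png',cv2.resize(im[145:225,290:370],None,fx=7,fy=7,interpolation=cv2.INTER_CUBIC))
c=np.load('pics/w8.npy',allow_pickle=True).item()
h=im.max(2);m=np.zeros_like(h);m[150:225,310:350]=(h[150:225,310:350]<70)
k=max(cv2.findContours(m,cv2.RETR_EXTERNAL,cv2.CHAIN_APPROX_NONE)[0],key=cv2.contourArea);print(cv2.minAreaRect(k),cv2.boundingRect(k))
print(np.arctan2(*(2*np.array([0,0]))) , np.degrees(2*np.arctan2(.3222,-3.124))%360)
for P in ([.464,-.2975,.074],[.464,-.2975,.04],[.464,-.2975,.036]): print(proj('wrist',P,c))
```

```text
((330.6360778808594, 190.5061798095703), (12.668737411499023, 39.00518035888672), 2.6025619506835938) (324, 171, 14, 40)
0.0 348.22301036858846
[331.76930522 191.29150194]
[331.07010272 185.54255178]
[330.99766774 184.94790421]
```

View pics/w8z.png

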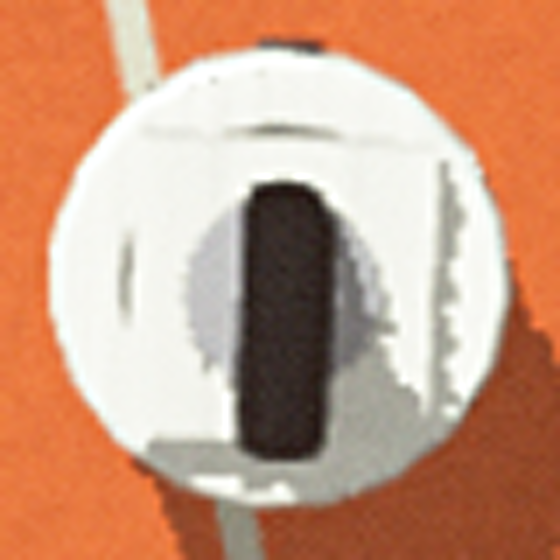

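Run:
```python
from h import *
c=np.load('pics/w8.npy',allow_pickle=True).item();print(c['xyz'])
Z=lambda x,y:((x+.5)/7-.5+290,(y+.5)/7-.5+145)
P=[plane('wrist',*Z(*p),.074,c) for p in [(249,195),(335,205),(325,450),(238,442)]]
P=np.array(P);print(P.round(4),P.mean(0));
d=P[0]+P[1]-P[2]-P[3];print(np.degrees(np.arctan2(-d[0],d[1])))
for a,b in((0,3),(1,2)):
  d=P[a]-P[b];print(np.degrees(np.arctan2(-d[0],d[1])),np.linalg.norm(d))
print('coup',plane('wrist',*Z(279,277),.036,c),'collar',plane('wrist',*Z(285,282),.040,c))
```

```text
[ 0.46720915 -0.25892367  0.34554601]
[[ 0.4621 -0.2828  0.074 ]
 [ 0.4707 -0.2857  0.074 ]
 [ 0.4644 -0.3111  0.074 ]
 [ 0.4556 -0.3083  0.074 ]] [ 0.46318112 -0.29697656  0.074     ]
-14.046488702815681
-14.32058743869844 0.026320469527119413
-13.770420057008266 0.026132659147462035
coup [ 0.46285186 -0.29656701  0.036     ] collar [ 0.46348085 -0.29680806  0.04      ]
```

Call:
carry_out([
  {"xyz": [0.6,2,0],"rot": [0,0,-2.2]},
  {"xyz": [1.1,3.3,-2],"rot": [0,0,-2.2]},
  {"xyz": [1.1,3.3,-5],"rot": [0,0,-2.2]},
  {"xyz": [1.1,3.3,-8],"rot": [0,0,-2.2]},
  {"xyz": [1.1,3.3,-10],"rot": [0,0,-2.2]},
  {"xyz": [1.1,3.3,-10],"rot": [0,0,-2.2]},
  {"xyz": [1.1,3.3,-10],"rot": [0,0,-2.2]},
])

```text
t: 12.05
tool_pos: [0.464, -0.2966, 0.0975]
orientation: [3.118, -0.383, 0.0]
force: [-0.6, -0.8, 0.0]
opening: 0.0927
```

```bash
python3 look.py wrist w9
python3 - <<'E'
from h import *
c=np.load('pics/w9.npy',allow_pickle=True).item();print(proj('wrist',[.4633,-.2968,.074],c))
E
```

```text
12.05 tcp [ 0.464  -0.2966  0.0975] rv [ 3.118e+00 -3.830e-01  4.000e-04] F [-0.6 -0.8  0. ] M [-0.06 -0.07  0.01] op 0.0927 q6 -0.417
[323.58885951 284.05937425]
```

View pics/w9.png

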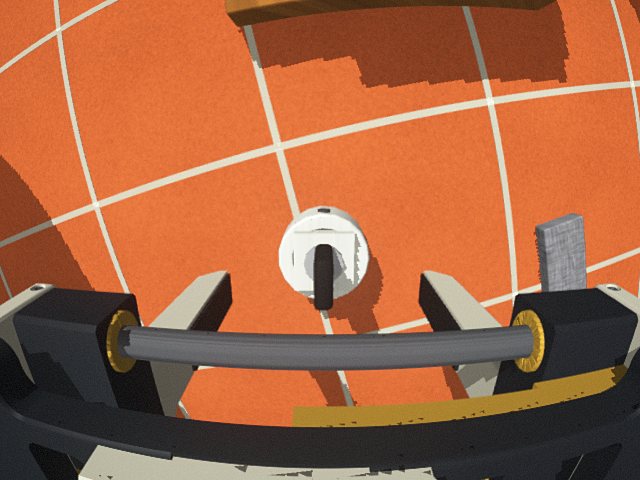

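Call:
carry_out([
  {"xyz": [0,0,-1.5],"rot": [0,0,0]},
  {"xyz": [0,0,-3],"rot": [0,0,0]},
  {"xyz": [0,0,-3.6],"rot": [0,0,0]},
  {"xyz": [0,0,-3.6],"rot": [0,0,0]},
  {"xyz": [0,0,-3.6],"rot": [0,0,0]},
])

```text
t: 12.6
tool_pos: [0.4635, -0.297, 0.0603]
orientation: [-3.118, 0.384, 0.001]
force: [-0.2, -0.6, 0.7]
opening: 0.0928
```

Call:
carry_out([
  {"xyz": [0,0,0],"rot": [0,0,0]},
  {"xyz": [0,0,0],"rot": [0,0,0]},
  {"xyz": [0,0,0],"rot": [0,0,0]},
  {"xyz": [0,0,0],"rot": [0,0,0]},
  {"xyz": [0,0,0],"rot": [0,0,0]},
  {"xyz": [0,0,0],"rot": [0,0,0]},
  {"xyz": [0,0,0],"rot": [0,0,0]},
  {"xyz": [0,0,0],"rot": [0,0,0]},
  {"xyz": [0,0,0],"rot": [0,0,0]},
  {"xyz": [0,0,0],"rot": [0,0,0]},
], grip=0, force=10)

```text
t: 13.6
tool_pos: [0.4636, -0.2971, 0.0606]
orientation: [-3.118, 0.384, 0.0]
force: [0.6, -0.1, -0.2]
opening: 0.0177
```

```bash
python3 look.py wrist w10
```

```text
13.6 tcp [ 0.4636 -0.2971  0.0606] rv [-3.118e+00  3.844e-01  1.000e-04] F [ 0.6 -0.1 -0.2] M [-0.02 -0.12 -0.  ] op 0.0177 q6 -0.418
```

View pics/w10.png

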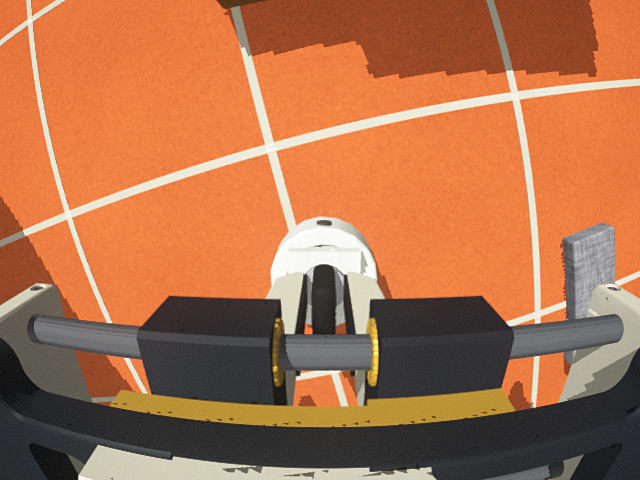

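Still closing, with the key centred between the pads.

Call:
carry_out([
  {"xyz": [0,0,0],"rot": [0,0,0]},
  {"xyz": [0,0,0],"rot": [0,0,0]},
  {"xyz": [0,0,0],"rot": [0,0,0]},
])

```text
t: 13.95
tool_pos: [0.4637, -0.297, 0.0606]
orientation: [-3.118, 0.384, 0.0]
force: [-0.9, 0.5, -0.2]
opening: 0.0099
```

```bash
python3 -c "
from h import *
s=read_state();print(s['tool_pos'],s['force'],s['wrist_torque'],s['opening'])"
```

```text
[ 0.46365091 -0.29704539  0.06061342] [-0.94338371  0.51068434 -0.1836918 ] [-0.08239715 -0.10281497 -0.00957011] 0.009879724103937174
```

Call:
carry_out([
  {"xyz": [0,0,0],"rot": [0,0,0]},
  {"xyz": [0,0,0],"rot": [0,0,0]},
  {"xyz": [0,0,0.5],"rot": [0,0,0]},
  {"xyz": [0,0,1.5],"rot": [0,0,0]},
  {"xyz": [0,0,2.5],"rot": [0,0,0]},
  {"xyz": [0,0,3.5],"rot": [0,0,0]},
  {"xyz": [0,0,5],"rot": [0,0,0]},
  {"xyz": [0,0,7],"rot": [0,0,0]},
  {"xyz": [0,0,8],"rot": [0,0,0]},
  {"xyz": [0,0,8],"rot": [0,0,0]},
], grip=0, force=50)

```text
t: 14.95
tool_pos: [0.4649, -0.298, 0.1434]
orientation: [3.116, -0.384, 0.006]
force: [0.1, -0.2, -0.5]
opening: 0.0097
```

```bash
python3 look.py wrist w11; python3 look.py top t3;python3 look.py side s3;python3 - <<'E'
import cv2
cv2.imwrite('pics/s3z.png',cv2.resize(cv2.imread('pics/s3.png')[130:330,250:500],None,fx=3,fy=3,interpolation=cv2.INTER_CUBIC))
E
```

```text
14.95 tcp [ 0.4649 -0.298   0.1434] rv [ 3.1157 -0.3841  0.0059] F [ 0.1 -0.2 -0.5] M [-0.04 -0.1  -0.02] op 0.0097 q6 -0.418
15.0 tcp [ 0.4643 -0.2975  0.1418] rv [ 3.1168e+00 -3.8420e-01  3.0000e-03] F [ 0.3  0.1 -0.6] M [-0.04 -0.03  0.04] op 0.0094 q6 -0.418
15.05 tcp [ 0.4637 -0.2971  0.1406] rv [ 3.1178e+00 -3.8430e-01  4.0000e-04] F [ 0.3 -0.6 -1.1] M [-0.05 -0.08  0.03] op 0.0098 q6 -0.418
```

View pics/w11.png

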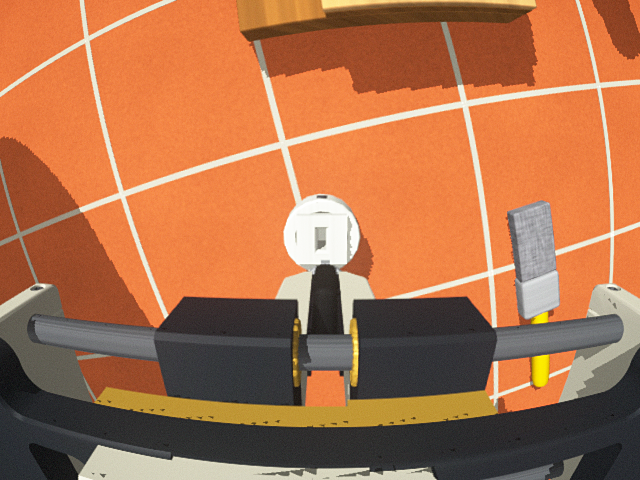

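View pics/s3z.png

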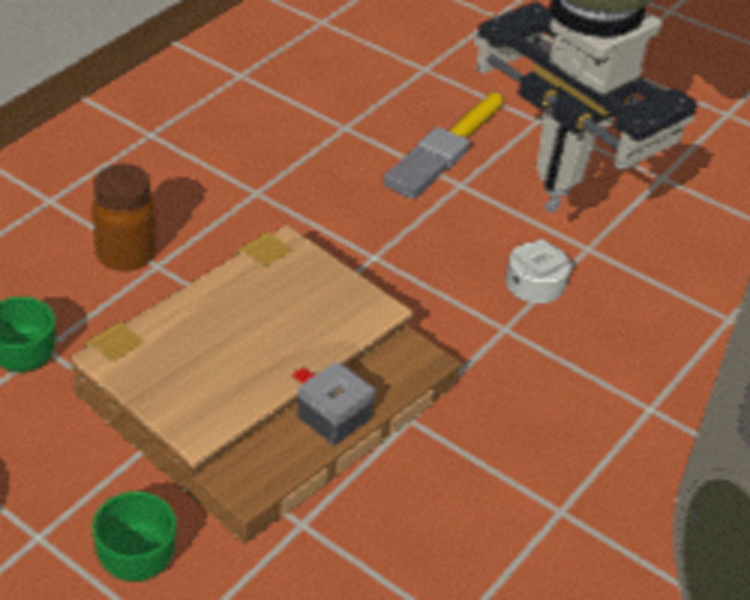

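Run:
```python
from h import *
im=cv2.imread('pics/w11.png');cv2.imwrite('pics/w11z.png',cv2.resize(im[190:275,275:370],None,fx=7,fy=7,interpolation=cv2.INTER_CUBIC))
```

```text
(no output)
```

View pics/w11z.png

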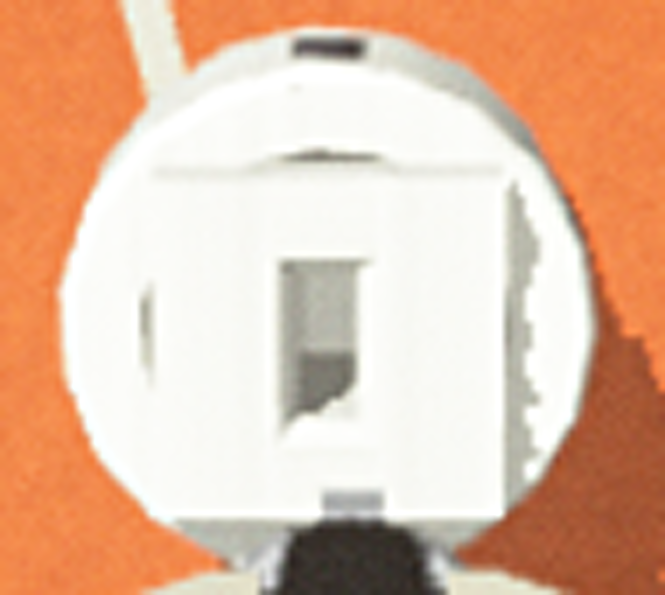

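Call:
carry_out([
  {"xyz": [0.1,1.5,1],"rot": [0,0,1]},
  {"xyz": [0.4,5,2],"rot": [0,0,2]},
  {"xyz": [0.7,9,3.1],"rot": [0,0,3]},
  {"xyz": [1.1,13,3.1],"rot": [0,0,4]},
  {"xyz": [1.4,17,3.1],"rot": [0,0,5]},
  {"xyz": [1.7,21,3.1],"rot": [0,0,6]},
  {"xyz": [2,25,3.1],"rot": [0,0,8]},
  {"xyz": [2.3,28,3.1],"rot": [0,0,8]},
  {"xyz": [2.3,28.6,3.1],"rot": [0,0,8]},
  {"xyz": [2.3,28.6,3.1],"rot": [0,0,8]},
])

```text
t: 16.1
tool_pos: [0.4862, -0.0097, 0.1714]
orientation: [-3.137, 0.161, 0.001]
force: [0.1, -0.4, -0.6]
opening: 0.0099
```

Call:
carry_out([
  {"xyz": [0,0,0],"rot": [0,0,0]},
  {"xyz": [0,0,0],"rot": [0,0,0]},
  {"xyz": [0,0,0],"rot": [0,0,0]},
])

```text
t: 16.4
tool_pos: [0.4866, -0.0121, 0.1716]
orientation: [3.137, -0.168, -0.0]
force: [-0.1, -0.6, -0.4]
opening: 0.0094
```

```bash
python3 look.py wrist w12
python3 - <<'E'
from h import *
im=cv2.imread('pics/w12.png');cv2.imwrite('pics/w12z.png',cv2.resize(im[190:275,275:370],None,fx=7,fy=7,interpolation=cv2.INTER_CUBIC))
E
```

```text
16.4 tcp [ 0.4866 -0.0121  0.1716] rv [ 3.137e+00 -1.683e-01 -3.000e-04] F [-0.1 -0.6 -0.4] M [ 0.   -0.05 -0.05] op 0.0094 q6 -0.023
```

View pics/w12.png

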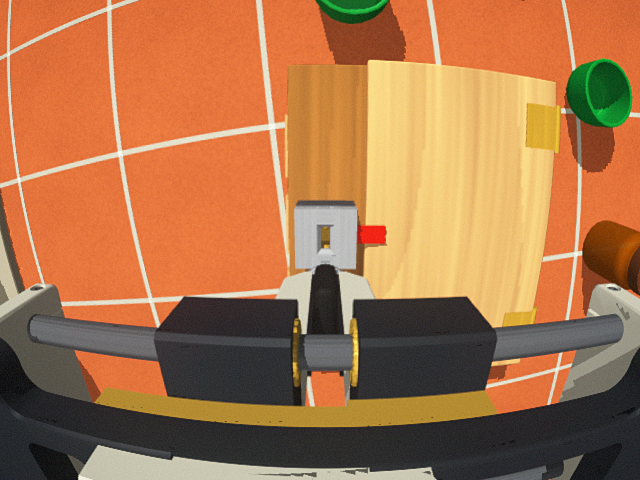

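View pics/w12z.png

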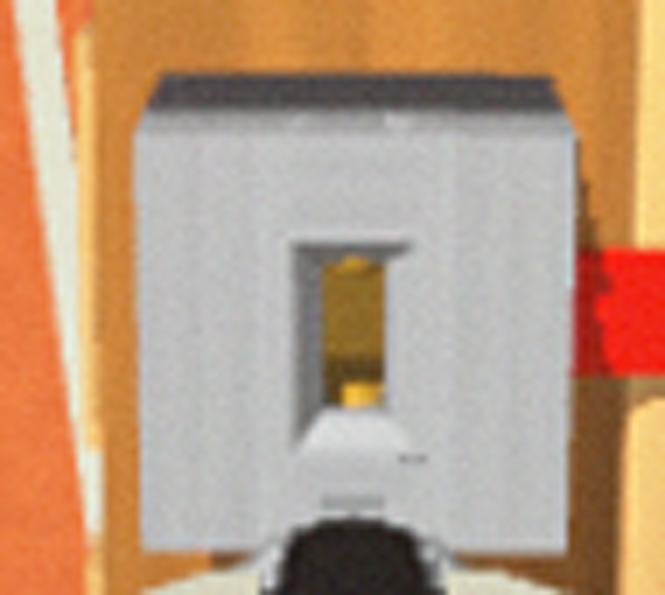

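Run:
```python
from h import *
Z=lambda x,y:((x+.5)/7-.5+275,(y+.5)/7-.5+190)
c1=np.load('pics/w11.npy',allow_pickle=True).item();c2=np.load('pics/w12.npy',allow_pickle=True).item()
a=np.array([plane('wrist',*Z(*p),.036,c1) for p in [(283,260),(362,260),(360,437),(280,437)]])
print('coup slot',a.mean(0),np.linalg.norm(a[0]-a[1]),np.linalg.norm(a[0]-a[3]))
b=np.array([plane('wrist',*Z(*p),.067,c2) for p in [(138,122),(575,130),(568,552),(141,552)]])
print('lock',b.mean(0),[np.linalg.norm(b[i]-b[i-1]) for i in range(4)])
d=b[0]+b[3]-b[1]-b[2]; e=b[0]+b[1]-b[2]-b[3]; print(np.degrees(np.arctan2(-d[1],-d[0])),np.degrees(np.arctan2(-e[0],e[1])))
m=np.array([plane('wrist',*Z(*p),.067,c2) for p in [(291,242),(412,242),(412,460),(291,460)]])
print('mouth',m.mean(0),np.linalg.norm(m[0]-m[1]),np.linalg.norm(m[0]-m[3]))
m=np.array([plane('wrist',*Z(*p),.064,c2) for p in [(320,256),(386,256),(386,406),(320,406)]])
print('throat',m.mean(0),np.linalg.norm(m[0]-m[1]),np.linalg.norm(m[0]-m[3]))
s=read_state();print(s['tool_pos'])
```

```text
coup slot [ 0.46212247 -0.29799495  0.036     ] 0.00802669589985739 0.018857532104003684
lock [ 0.48698388 -0.01122885  0.067     ] [np.float64(0.04537658922817251), np.float64(0.04350298708492664), np.float64(0.04456800551951781), np.float64(0.044439036418790996)]
-6.679258027124345 -6.4028429669343465
mouth [ 0.48648154 -0.01206627  0.067     ] 0.012140700755563111 0.02297629416923481
throat [ 0.48677951 -0.01072903  0.064     ] 0.006708428571525435 0.01592001149596515
[ 0.48662146 -0.01198716  0.17158826]
```

Call:
carry_out([
  {"xyz": [0.07,0.1,-1],"rot": [0,0,-0.4]},
  {"xyz": [0.07,0.1,-3],"rot": [0,0,-0.4]},
  {"xyz": [0.07,0.1,-4.6],"rot": [0,0,-0.4]},
  {"xyz": [0.07,0.1,-5.2],"rot": [0,0,-0.4]},
  {"xyz": [0.07,0.1,-5.2],"rot": [0,0,-0.4]},
  {"xyz": [0.07,0.1,-5.4],"rot": [0,0,-0.4]},
  {"xyz": [0.07,0.1,-5.6],"rot": [0,0,-0.4]},
  {"xyz": [0.07,0.1,-5.7],"rot": [0,0,-0.4]},
])

```text
t: 17.25
tool_pos: [0.4878, -0.0101, 0.1152]
orientation: [3.137, -0.177, 0.002]
force: [-0.3, 1.0, -0.7]
opening: 0.0093
```

```bash
python3 look.py wrist w13
python3 - <<'E'
from h import *
im=cv2.imread('pics/w13.png');cv2.imwrite('pics/w13z.png',cv2.resize(im[200:320,260:390],None,fx=5,fy=5,interpolation=cv2.INTER_CUBIC))
E
```

```text
17.25 tcp [ 0.4878 -0.0101  0.1152] rv [ 3.1365e+00 -1.7700e-01  1.7000e-03] F [-0.3  1.  -0.7] M [-0.06 -0.1   0.  ] op 0.0093 q6 -0.013
```

View pics/w13z.png

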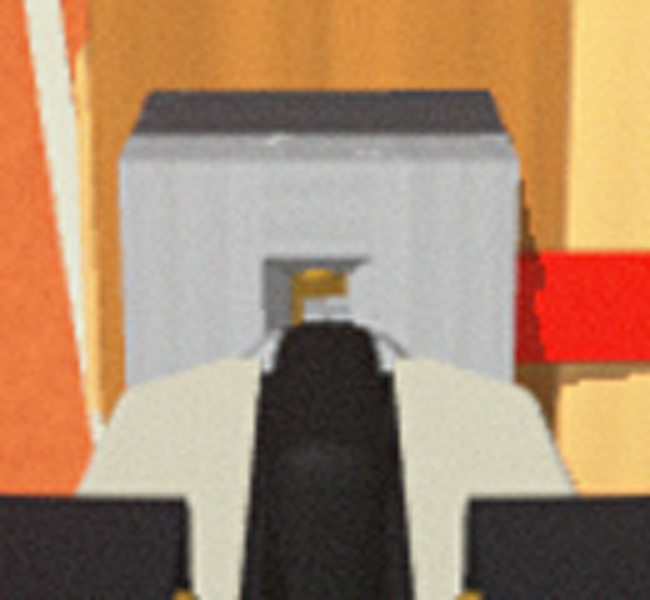

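Call:
carry_out([
  {"xyz": [-0.03,0,-0.1],"rot": [0,0,0]},
  {"xyz": [-0.03,0,-0.2],"rot": [0,0,0]},
  {"xyz": [-0.03,0,-0.3],"rot": [0,0,0]},
  {"xyz": [-0.03,0,-0.4],"rot": [0,0,0]},
])

```text
t: 17.7
tool_pos: [0.4871, -0.0101, 0.1106]
orientation: [-3.137, 0.177, -0.0]
force: [0.1, -0.5, -1.0]
opening: 0.0099
```

Call:
carry_out([
  {"xyz": [0,0,-0.1],"rot": [0,0,0]},
  {"xyz": [0,0,-0.2],"rot": [0,0,0]},
  {"xyz": [0,0,-0.3],"rot": [0,0,0]},
  {"xyz": [0,0,-0.4],"rot": [0,0,0]},
  {"xyz": [0,0,-0.5],"rot": [0,0,0]},
])

```text
t: 18.2
tool_pos: [0.4874, -0.0106, 0.106]
orientation: [3.136, -0.177, 0.001]
force: [-0.2, -4.4, 6.5]
opening: 0.0099
```

```bash
cat > st.py <<'E'
from h import *
s=read_state();print(round(s['t'],2),np.round(s['tool_pos'],4),np.round(s['orientation'],3),'F',np.round(s['force'],1),'M',np.round(s['wrist_torque'],2),'op',round(s['opening'],4))
E
python3 st.py
```

```text
18.2 [ 0.4874 -0.0106  0.106 ] [ 3.136e+00 -1.770e-01  1.000e-03] F [-0.2 -4.4  6.5] M [-0.94  0.19  0.01] op 0.0099
```

Call:
carry_out([
  {"xyz": [0,-0.04,-0.1],"rot": [0,0,0]},
  {"xyz": [0,-0.04,-0.2],"rot": [0,0,0]},
  {"xyz": [0,-0.04,-0.3],"rot": [0,0,0]},
  {"xyz": [0,-0.04,-0.4],"rot": [0,0,0]},
])

```text
t: 18.6
tool_pos: [0.4877, -0.0103, 0.1029]
orientation: [-3.136, 0.177, -0.002]
force: [-3.3, -0.6, 11.1]
opening: 0.0097
```

```bash
python3 st.py
```

```text
18.6 [ 0.4877 -0.0103  0.1029] [-3.136e+00  1.770e-01 -2.000e-03] F [-3.3 -0.6 11.1] M [-0.14  0.5   0.06] op 0.0097
```

Call:
carry_out([
  {"xyz": [-0.03,0,-0.1],"rot": [0,0,0]},
  {"xyz": [-0.03,0.04,-0.15],"rot": [0,0,0]},
  {"xyz": [-0.03,-0.04,-0.2],"rot": [0,0,0]},
  {"xyz": [-0.03,0,-0.2],"rot": [0,0,0]},
])

```text
t: 19.0
tool_pos: [0.487, -0.01, 0.0995]
orientation: [-3.136, 0.177, -0.001]
force: [4.2, 0.7, 0.4]
opening: 0.0097
```

```bash
python3 st.py
```

```text
19.0 [ 0.487  -0.01    0.0995] [-3.136e+00  1.770e-01 -1.000e-03] F [4.2 0.7 0.4] M [ 0.05 -0.74  0.04] op 0.0097
```

Call:
carry_out([
  {"xyz": [0.02,0,-0.15],"rot": [0,0,0]},
  {"xyz": [0.02,0,-0.3],"rot": [0,0,0]},
  {"xyz": [0.02,0,-0.45],"rot": [0,0,0]},
  {"xyz": [0.02,0,-0.6],"rot": [0,0,0]},
  {"xyz": [0.02,0,-0.6],"rot": [0,0,0]},
])

```text
t: 19.5
tool_pos: [0.4864, -0.0105, 0.093]
orientation: [3.137, -0.177, -0.002]
force: [-0.3, -0.0, 0.2]
opening: 0.01
```

```bash
python3 st.py
```

```text
19.5 [ 0.4864 -0.0105  0.093 ] [ 3.137e+00 -1.770e-01 -2.000e-03] F [-0.3 -0.   0.2] M [-0.08 -0.03  0.02] op 0.01
```

Call:
carry_out([
  {"xyz": [0,0,-0.1],"rot": [0,0,0]},
  {"xyz": [0,0,-0.2],"rot": [0,0,0]},
  {"xyz": [0,0,-0.25],"rot": [0,0,0]},
  {"xyz": [0,0,-0.25],"rot": [0,0,0]},
])

```text
t: 19.9
tool_pos: [0.487, -0.0105, 0.0916]
orientation: [3.136, -0.177, -0.0]
force: [-2.1, -0.2, 5.4]
opening: 0.0095
```

```bash
python3 st.py
```

```text
19.9 [ 0.487  -0.0105  0.0916] [ 3.136 -0.177 -0.   ] F [-2.1 -0.2  5.4] M [ 0.01  0.48 -0.06] op 0.0095
```

Call:
carry_out([
  {"xyz": [0,0,0],"rot": [0,0,-4]},
  {"xyz": [0,0,0],"rot": [0,0,-8]},
  {"xyz": [0,0,0],"rot": [0,0,-12]},
  {"xyz": [0,0,0],"rot": [0,0,-16]},
  {"xyz": [0,0,0],"rot": [0,0,-20]},
  {"xyz": [0,0,0],"rot": [0,0,-20]},
])

```text
t: 20.5
tool_pos: [0.4874, -0.0104, 0.0916]
orientation: [-3.058, 0.72, -0.001]
force: [-1.1, 1.0, 3.4]
opening: 0.0095
```

```bash
python3 st.py
```

```text
20.5 [ 0.4874 -0.0104  0.0916] [-3.058e+00  7.200e-01 -1.000e-03] F [-1.1  1.   3.4] M [0.06 0.06 0.  ] op 0.0095
```

Turning freely, with low forces.

Call:
carry_out([
  {"xyz": [0,0,0],"rot": [0,0,-5]},
  {"xyz": [0,0,0],"rot": [0,0,-10]},
  {"xyz": [0,0,0],"rot": [0,0,-15]},
  {"xyz": [0,0,0],"rot": [0,0,-20]},
  {"xyz": [0,0,0],"rot": [0,0,-25]},
  {"xyz": [0,0,0],"rot": [0,0,-30]},
  {"xyz": [0,0,0],"rot": [0,0,-35]},
  {"xyz": [0,0,0],"rot": [0,0,-40]},
  {"xyz": [0,0,0],"rot": [0,0,-40]},
])

```text
t: 21.4
tool_pos: [0.4876, -0.0109, 0.0916]
orientation: [-2.628, 1.721, -0.003]
force: [1.2, -3.1, 3.1]
opening: 0.0095
```

```bash
python3 st.py
```

```text
21.4 [ 0.4876 -0.0109  0.0916] [-2.628  1.721 -0.003] F [ 1.2 -3.1  3.1] M [-0.43 -0.31  0.03] op 0.0095
```

Call:
carry_out([
  {"xyz": [0,0,0],"rot": [0,0,-5]},
  {"xyz": [0,0,0],"rot": [0,0,-10]},
  {"xyz": [0,0,0],"rot": [0,0,-15]},
  {"xyz": [0,0,0],"rot": [0,0,-20]},
  {"xyz": [0,0,0],"rot": [0,0,-25]},
  {"xyz": [0,0,0],"rot": [0,0,-30]},
  {"xyz": [0,0,0],"rot": [0,0,-36]},
  {"xyz": [0,0,0],"rot": [0,0,-36]},
  {"xyz": [0,0,0],"rot": [0,0,-36]},
  {"xyz": [0,0,0],"rot": [0,0,-36]},
])

```text
t: 22.4
tool_pos: [0.4876, -0.0112, 0.0916]
orientation: [-1.975, 2.443, -0.003]
force: [2.0, -5.0, 3.1]
opening: 0.0096
```

```bash
python3 st.py; python3 look.py wrist w14; python3 look.py top t4; python3 look.py side s4
python3 - <<'E'
import cv2,numpy as np
a=cv2.resize(cv2.imread('pics/t4.png')[250:340,270:400],None,fx=6,fy=6,interpolation=cv2.INTER_CUBIC)
cv2.imwrite('pics/t4z.png',a)
cv2.imwrite('pics/s4z.png',cv2.resize(cv2.imread('pics/s4.png')[200:310,265:410],None,fx=5,fy=5,interpolation=cv2.INTER_CUBIC))
E
```

```text
22.4 [ 0.4876 -0.0112  0.0916] [-1.975  2.443 -0.003] F [ 2.  -5.   3.1] M [-1.11 -0.29 -0.  ] op 0.0096
22.4 tcp [ 0.4876 -0.0112  0.0916] rv [-1.9748  2.443  -0.0031] F [ 2.  -5.   3.1] M [-1.11 -0.29 -0.  ] op 0.0096 q6 1.655
22.45 tcp [ 0.4876 -0.0113  0.0916] rv [-1.9748  2.4431 -0.0031] F [ 1.1 -5.6  2.2] M [-1.1  -0.26  0.04] op 0.0098 q6 1.655
22.5 tcp [ 0.4876 -0.0112  0.0916] rv [-1.9748  2.4431 -0.003 ] F [ 1.7 -4.9  2.6] M [-1.08 -0.26  0.04] op 0.0094 q6 1.655
```

View pics/w14.png

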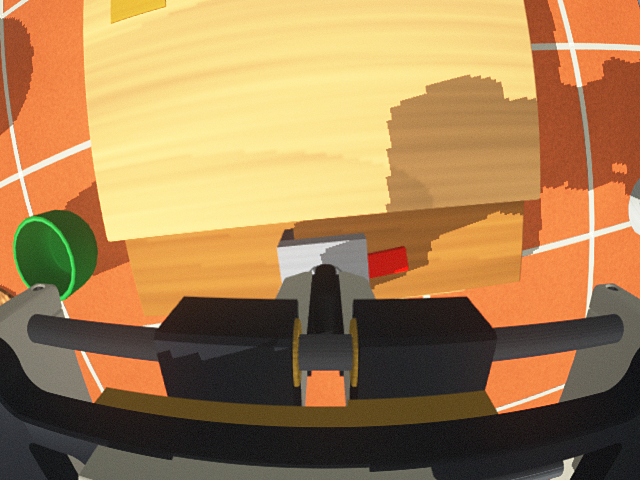

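View pics/s4z.png

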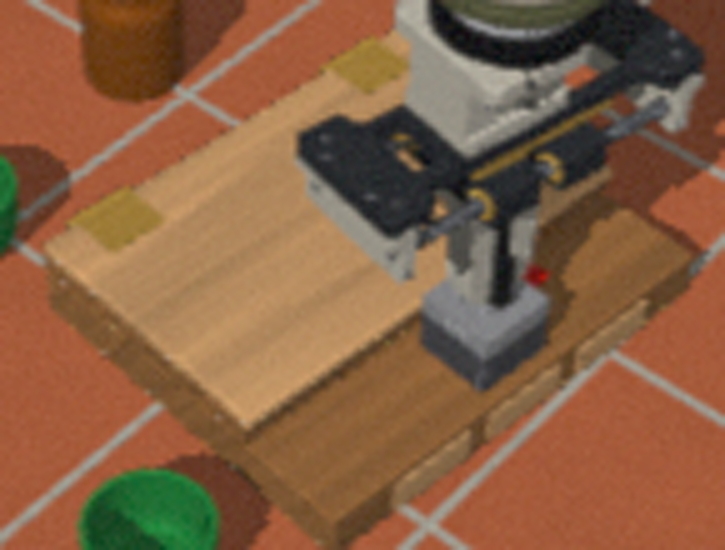

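View pics/t4.png

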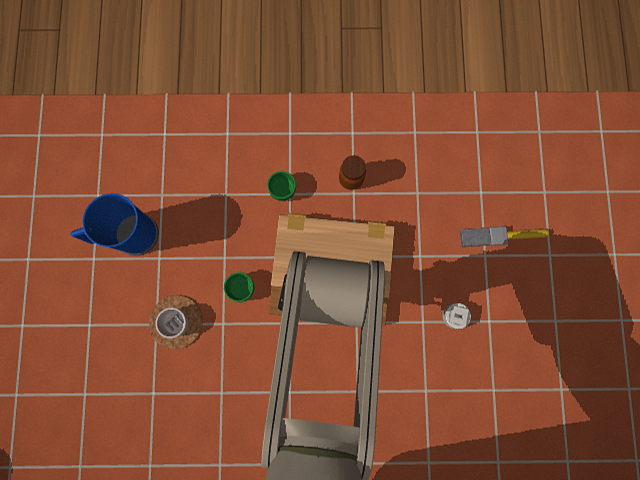

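Run:
```python
from h import *
im=cv2.imread('pics/w14.png');cv2.imwrite('pics/w14z.png',cv2.resize(im[215:295,265:425],None,fx=5,fy=5,interpolation=cv2.INTER_CUBIC))
c=np.load('pics/w14.npy',allow_pickle=True).item()
```

```text
(no output)
```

View pics/w14z.png

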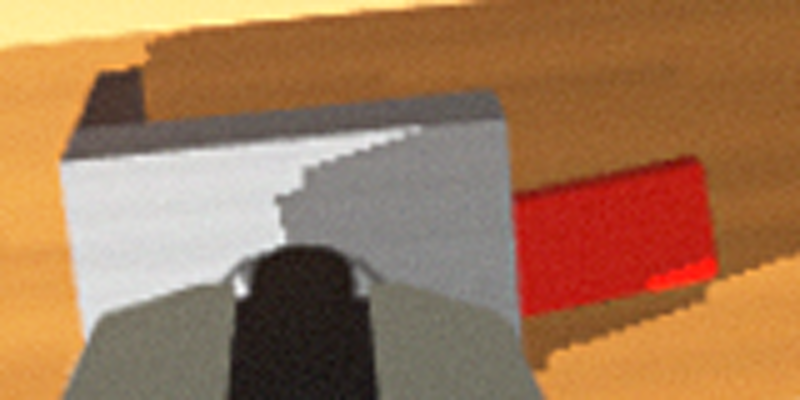

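Run:
```python
from h import *
Z=lambda x,y:((x+.5)/5-.5+265,(y+.5)/5-.5+215)
c=np.load('pics/w14.npy',allow_pickle=True).item()
def ang(p,q,z):
    d=plane('wrist',*Z(*q),z,c)-plane('wrist',*Z(*p),z,c);return np.degrees(np.arctan2(d[1],d[0])),np.linalg.norm(d)
for z in(.05,.06,.067): print(z,ang((518,204),(697,165),z),ang((525,315),(717,276),z),plane('wrist',*Z(707,220),z,c))
print('lock back',ang((62,158),(508,122),.067),'lid edge',ang((0,45),(500,-3),.05))
# tip direction from lock centre
for z in(.055,.062): 
    d=plane('wrist',*Z(707,220),z,c)[:2]-[.4872,-.0108];print(np.degrees(np.arctan2(d[1],d[0])),np.linalg.norm(d))
q=read_state()['orientation'];print('jaw',np.degrees(np.arctan2(*(R.from_rotvec(q).as_matrix()[[1,0],0]))))
```

```text
0.05 (np.float64(-89.6513128965676), np.float64(0.020117501088075345)) (np.float64(-90.66796828309062), np.float64(0.021954268826108337)) [ 0.48506253 -0.05645931  0.05      ]
0.06 (np.float64(-89.65131289656756), np.float64(0.019065694228401434)) (np.float64(-90.66796828309062), np.float64(0.020806429914638703)) [ 0.48881059 -0.05485877  0.06      ]
0.067 (np.float64(-89.65131289656762), np.float64(0.0183294294266297)) (np.float64(-90.66796828309073), np.float64(0.02000294267660995)) [ 0.49143423 -0.05373839  0.067     ]
lock back (np.float64(-97.3296128711056), np.float64(0.04385955908271152)) lid edge (np.float64(-96.569643227462), np.float64(0.05327720094292992))
-90.33647562714424 0.044859813016552404
-86.91123468915605 0.043802293291357236
jaw -102.10065179231817
```

The latch arm measures about 84° of turn against the lock's own edges, so I turn a little further and check again.

Call:
carry_out([
  {"xyz": [0,-0.03,0],"rot": [0,0,-2]},
  {"xyz": [0,-0.03,0],"rot": [0,0,-4]},
  {"xyz": [0,-0.03,0],"rot": [0,0,-5.5]},
  {"xyz": [0,-0.03,0],"rot": [0,0,-5.5]},
  {"xyz": [0,-0.03,0],"rot": [0,0,-5.5]},
])

```text
t: 23.05
tool_pos: [0.4875, -0.0114, 0.0916]
orientation: [-1.854, 2.536, -0.003]
force: [0.9, -4.8, 3.7]
opening: 0.01
```

```bash
python3 look.py wrist w15
python3 - <<'E'
from h import *
im=cv2.imread('pics/w15.png');cv2.imwrite('pics/w15z.png',cv2.resize(im[215:295,265:425],None,fx=5,fy=5,interpolation=cv2.INTER_CUBIC))
E
```

```text
23.05 tcp [ 0.4875 -0.0114  0.0916] rv [-1.8536e+00  2.5361e+00 -2.5000e-03] F [ 0.9 -4.8  3.7] M [-1.05 -0.27  0.05] op 0.01 q6 1.752
```

View pics/w15z.png

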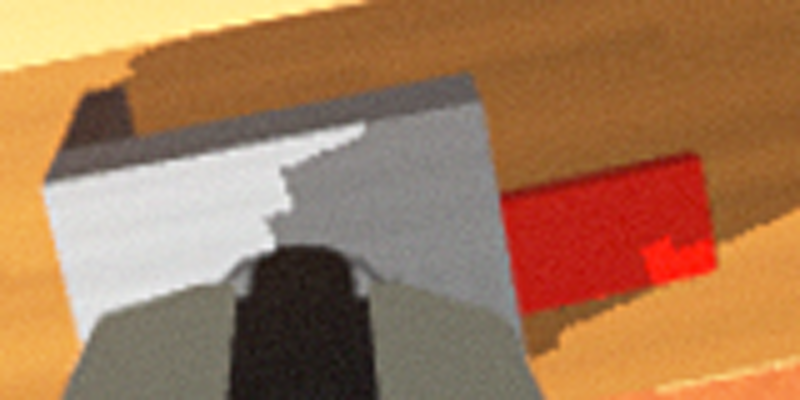

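Run:
```python
from h import *
Z=lambda x,y:((x+.5)/5-.5+265,(y+.5)/5-.5+215)
c=np.load('pics/w15.npy',allow_pickle=True).item()
def ang(p,q,z):
    d=plane('wrist',*Z(*q),z,c)-plane('wrist',*Z(*p),z,c);return np.degrees(np.arctan2(d[1],d[0])),np.linalg.norm(d)
z=.06
print(ang((506,196),(697,158),z),ang((506,201),(697,163),z),ang((522,313),(715,271),z))
print('lock back',ang((44,185),(482,103),.067),'lid',ang((0,72),(365,0),.05))
# auto: red mask, top-face edges
im=cv2.imread('pics/w15.png').astype(int);m=((im[...,2]>130)&(im[...,1]<45)&(im[...,0]<60)).astype(np.uint8)
k=max(cv2.findContours(m,cv2.RETR_EXTERNAL,cv2.CHAIN_APPROX_NONE)[0],key=cv2.contourArea)[:,0].astype(float)
P=np.array([plane('wrist',u,v,z,c)[:2] for u,v in k])*1000
r=cv2.minAreaRect(P.astype(np.float32));print(r)
im=cv2.imread('pics/w14.png').astype(int);m=((im[...,2]>130)&(im[...,1]<45)&(im[...,0]<60)).astype(np.uint8);c=np.load('pics/w14.npy',allow_pickle=True).item()
k=max(cv2.findContours(m,cv2.RETR_EXTERNAL,cv2.CHAIN_APPROX_NONE)[0],key=cv2.contourArea)[:,0].astype(float)
P=np.array([plane('wrist',u,v,z,c)[:2] for u,v in k])*1000
print(cv2.minAreaRect(P.astype(np.float32)))
```

```text
(np.float64(-96.28284558675493), np.float64(0.020240381568827546)) (np.float64(-96.2895049463673), np.float64(0.020255051899185226)) (np.float64(-95.36452699006541), np.float64(0.020939072389933363))
lock back (np.float64(-96.6726321244982), np.float64(0.043805750325660184)) lid (np.float64(-96.4120307056155), np.float64(0.03966163053274349))
((486.45880126953125, -44.65904235839844), (21.004714965820312, 13.365873336791992), 85.2828598022461)
((489.2641906738281, -44.73291015625), (20.74593162536621, 13.30319595336914), 89.9510726928711)
```

Call:
carry_out([
  {"xyz": [0,0,0],"rot": [0,0,-1]},
  {"xyz": [0,0,0],"rot": [0,0,-1]},
  {"xyz": [0,0,0],"rot": [0,0,-1]},
  {"xyz": [0,0,0],"rot": [0,0,-1]},
  {"xyz": [0,0,0],"rot": [0,0,-1]},
])

```text
t: 23.6
tool_pos: [0.4875, -0.0114, 0.0916]
orientation: [-1.831, 2.552, -0.003]
force: [1.6, -5.3, 3.9]
opening: 0.0098
```

```bash
python3 look.py wrist w16; python3 look.py side s5; python3 look.py top t5
python3 - <<'E'
from h import *
c=np.load('pics/w16.npy',allow_pickle=True).item();im=cv2.imread('pics/w16.png').astype(int);m=((im[...,2]>130)&(im[...,1]<45)&(im[...,0]<60)).astype(np.uint8)
k=max(cv2.findContours(m,cv2.RETR_EXTERNAL,cv2.CHAIN_APPROX_NONE)[0],key=cv2.contourArea)[:,0].astype(float)
print(cv2.minAreaRect(np.array([plane('wrist',u,v,.06,c)[:2]*1000 for u,v in k]).astype(np.float32)))
# displacement of bystanders top0 vs t5
a=cv2.imread('pics/top0.png');b=cv2.imread('pics/t5.png')
for n,(x0,y0,x1,y1) in dict(pitcher=(65,185,165,260),jar=(330,150,372,195),brush=(455,222,555,252)).items():
    print(n,np.abs(a[y0:y1,x0:x1].astype(int)-b[y0:y1,x0:x1]).mean())
t=cv2.imread('pics/t5.png')[280:360,130:230];s=cv2.imread('pics/s5.png')[240:320,320:420]
cv2.imwrite('pics/fin.png',np.hstack([cv2.resize(x,(400,320),interpolation=cv2.INTER_CUBIC) for x in (t,s)]))
E
```

```text
23.6 tcp [ 0.4875 -0.0114  0.0916] rv [-1.8314  2.5521 -0.0026] F [ 1.6 -5.3  3.9] M [-1.04 -0.33  0.08] op 0.0098 q6 1.769
23.65 tcp [ 0.4875 -0.0114  0.0916] rv [-1.8315e+00  2.5521e+00 -2.5000e-03] F [ 1.5 -4.3  3. ] M [-1.04 -0.24  0.06] op 0.0099 q6 1.769
23.7 tcp [ 0.4875 -0.0114  0.0916] rv [-1.8315  2.5521 -0.0026] F [ 1.4 -4.   3.5] M [-1.1  -0.21  0.07] op 0.0098 q6 1.769
((485.9734191894531, -44.61720657348633), (21.112998962402344, 13.275766372680664), 84.53897094726562)
pitcher 3.0584
jar 2.898236331569665
brush 13.418777777777779
```

View pics/fin.png

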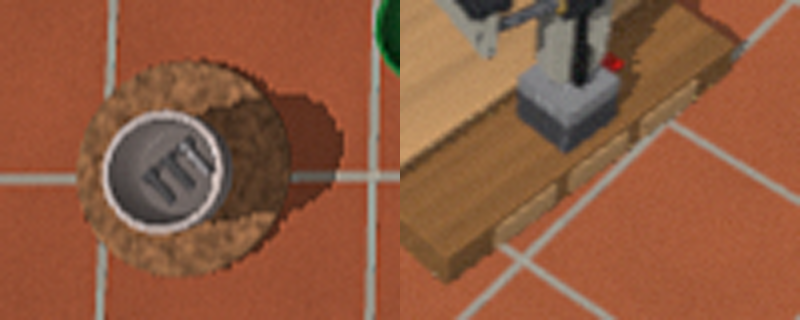

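The arm now reads about 90° relative to the organizer, and the tool is at its seated height (91.6 mm). The brush's picture difference is the arm's shadow; it lies at the same pixels, 461–549. I hand in.

```bash
python3 -c "
from plant import *
print(close_job())"
```

```text
the job is handed in; nothing more can be done
None
```

The job is handed in at 23.7 s, with the bowl on the coaster and the key held turned in the lock. No verdict was reported.

- **Bowl:** I carried it level from the lid to the cork coaster and set it down within about 3 mm of the coaster's centre. The last top view shows it wholly on the cork with all three screws inside.
- **Key:** I took it from the coupling and pushed it through the sticky pins with one small wiggle, at up to 11 N. It seated with the tool at 91.6 mm, which is the height expected when the key is fully home. I finished gripping at 50 N with a light downward push of about 3.5 N.
- **Turn:** The first turn, 1.67 rad on the key as advised, left the latch arm at only about 84°. I turned on to 1.78 rad, and the arm then measured about 90° (to within 1–2°), pointing to the organizer's own -y.
- **Leftover load:** A sideways force of about 4–5 N and a wrist moment of about 1 N m stayed on the held key. I left them as they were steady.
- **Bystanders:** The pitcher and jar are unchanged in before-and-after top views. The brush's picture difference was larger, because the arm's shadow falls on it, but it lies at the same pixels.

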